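# Foil cutter and stopper from behind the bottle

## Task

For the tasting we need the foil cutter and the bottle stopper out of the wooden case, but the small bottle and the candle stand in the way of its clear sliding lid. Set both on the oak board first, slide the lid open, then lay the foil cutter and stand the stopper on the oval tray. Slide the lid fully shut again and stand the bottle and the candle back in their own coasters; nothing may be knocked over.

Things in the scene. Friction and masses are not known exactly. Their poses are not given: they have to be found in the camera images.
- case: Wooden case, fixed; origin: centre of the underside. 136 mm (its x) by 200 (its y), walls 10 thick and 70 high (+y end wall 59), inner floor at 8 mm height. Clear 4 mm lid in grooves, top face at 64 mm, slides out along +y by 140 mm over the coasters. Fully open, the opening spans y = -90 to +47 mm. The cutter and stopper stand there within 5 mm of x = 0; two corks at the +y end stay
- lid_knob (a point): Centre of the round brass knob on the clear lid: 25 mm wide, 21 mm high (64 to 85 mm above the table); the point is at 78 mm height. In the case frame x = 0 and y = +60 mm when the lid is fully shut (it may start 5 mm open), y = +200 mm fully open. The lid slides with about 1.5 N and stays where it is left
- bottle: Small glass liqueur bottle with a cap, loose, 47 mm in diameter up to 119 mm height, then a shoulder and neck, 166 mm tall, about 0.24 kg, upright (z up). Origin: centre of the underside. Starts in its coaster beyond the case's +y end
- candle: Cream pillar candle, loose, 64 mm in diameter, 94 mm tall, about 0.26 kg, upright. Origin: centre of the underside. Starts in its coaster beyond the case's +y end, beside the bottle
- foil_cutter: Black ring foil cutter, loose, 47 mm outside diameter, 14 mm high, with a 26 mm hole, lying flat. Origin: centre of the underside
- stopper: Grey bottle stopper, loose, 48 mm tall, standing on its 17 mm wide cone foot; the head is 35 mm in diameter between 30 and 36 mm height and tapers a little above. Origin: centre of the foot. It topples if pushed
- bottle_coaster: The smaller steel coaster with cork bottom, fixed, 66 mm across the rim, 14 mm high, inside 54 to 60 mm wide; its floor is 5.5 mm above the table. Home of the bottle (the candle does not fit). Origin: centre of the underside
- candle_coaster: The larger steel coaster with cork bottom, fixed, 82 mm across the rim, 14 mm high, inside 70 to 76 mm wide; its floor is 5.5 mm above the table. Home of the candle. Origin: centre of the underside
- board: Oak board, fixed, 220 mm (its x) by 130 mm (its y), 35 mm thick. Origin: centre of the underside. A wax crayon lies across its +x end (beyond x = +70 mm) and stays there; the rest of the top is free: the place to set the bottle and the candle aside
- tray: Enamelled oval tray, fixed, 126 mm (its x) by 172 mm (its y), rim 12 mm high, floor 2 mm above the table. Origin: centre of the underside. A crown cap lies near its -y end (x = +12, y = -60 mm, 31 mm wide) and stays there; the rest is free for the cutter and the stopper

How it is judged:
By the outcome, as a careful person would: the job done as asked, in the order asked, and still so for the second after the job is handed in, with the robot touching nothing.
It also fails if it takes over 152 s, if anything falls off the work surface, if the arm or the gripper's body presses on something with over 40 N, if the wrist force passes 120 N, or if a joint passes its speed limit or range.

## Robot

A 6-joint arm with a two-finger parallel gripper is mounted at the origin on a cart in front of the work surface, level with it; the furniture and walls round the work are solid. World frame = base frame: x ahead of the robot, y to its left, z up, the work surface at z = 0. Lengths are in m, angles in rad, forces in N, time in s.
With the tool pointing down it reaches from about 0.3 to 0.775 m from the base axis. Payload 14.6 kg.
Tool frame: the origin (TCP) lies between the finger pads; the fingertips stand 8 mm ahead of it and the grasp point (between the pads) lies 11 mm behind it; z points along the fingers, y is the line along which they close (so a half turn about z gives the same grasp; the last joint's range is limited). The gripper opens to 94 mm and grips with 3 to 60 N. Pads are 16 mm wide; open, the fingers measure 119 mm over their backs; the gripper's body (75 mm by 177 mm) begins 78 mm behind the grasp point.
Start: joints at [1.12, 0.3, 1.521, -0, 1.321, -0.067], TCP at [0.206, 0.51, 0.175] pointing down, gripper open.
Joint ranges: [-3.03, 3.03], [-0.79, 2.21], [0.23, 2.52], [-1.04, 4.18], [0, 3.07], [-2.55, 2.55]. Speed limits (rad/s): [2.22, 2.22, 2.57, 3.14, 3.14, 3.14].

## Interface

Orientations are given as a unit quaternion [w, x, y, z].
In Python, from station import env, viewer gives the robot as it stands.
- The arm moves only by the tool servo_tool, never from a script. Its argument "commands" is a list of rows, each an object of numbers: "x", "y", "z": the shift along the tool's x, y, z each as a share of 50 mm, from -1 to 1; "twist": the turn about the tool's z as a share of 5 degrees, from -1 to 1; "claw": the opening, from 0 (shut) to 1 (fully open). In form: [{"x": .., "y": .., "z": .., "twist": .., "claw": ..}, ...]. A call has exactly 5 rows; each row shifts and turns the commanded pose from where the row before left it, along the tool's axes as they then stand; what a row does not reach is not made up. A row lasts 1/10 s, in which the tool goes at most 50 mm and 8.59 degrees, less where a joint would pass 70% of its speed; a pose out of reach is approached as far as the arm can. A call with a number of a shift or a turn outside -1 to 1 is refused whole. A call with a gripper value outside its range is refused whole. The fingers move at their own pace and stop on an object; the grip force is fixed at half the most. Time passes only in rows, so rows that do not move let the fingers close, or fill a call up. It gives the time, the measured TCP pose, the force, the opening and the grip force at its end, in the units of the state.
- env.get_obs(): the state, without advancing time (a new reading comes with each control period).
- viewer.snapshot(name): name is "scene" or "side" or "wrist"; returns a dict with "frame" (400x640x3 uint8, red, green, blue), "vfov" (degrees; the focal length in pixels is half the picture's height over the tangent of half this angle, whatever the lens; pixels are square), "cx", "cy" (the principal point, pixels), "dist_coeffs" ([k1, k2, p1, p2, k3] as OpenCV has them; the pictures are not rectified), "world_from_camera" (4x4, takes a point from camera to world coordinates). Camera axes: x right, y down, z forward; pixel columns grow to the right and rows downward; lengths in m; the calibration is good to about 2 mm. A picture is of the moment at which its call begins. There is no depth.
- env.sign_off(): hands the job in; it is judged then, once.
The state is a dict: "t": time; "q": joint angles; "dq": joint speeds; "joint_efforts": joint torques, N m; "ee_pos": TCP position; "tcp_rot": TCP orientation; "ft_force": force on the tool from outside, world axes, zero at the start; "torque": the same for the moment, N m; "gripper_width": opening from 0.0 (shut) to 1.0 (fully open); "grip_force": force on a finger pad.
Only numpy, scipy, OpenCV 4.12 (cv2) and the standard library are available. Lean on these libraries where they do the work, as an engineer would, in place of code of your own. Each camera call takes 0.05 s, during which the arm holds its last target. There are 200 camera calls.

## Working session

There is one attempt and no reset: what is moved stays moved. The work goes in short steps, Python scripts to look and compute and a tool call to move; the robot and the scene stay as the last step left them, time stands still between calls to the robot, and variables do not carry over. Pictures are saved under pics/ and viewed, at most 14 in all, crops included, and the job is handed in when it is done.

Besides the shell and the picture viewer there is one more tool, called after ">>>" by a JSON object that holds its "name" and its "arguments". servo_tool: Moves the arm, as the interface text tells. Its arguments: {"type":"object","properties":{"commands":{"type":"array"}},"required":["commands"]}

```bash
ls; mkdir -p pics; cat > h.py <<'E'
import numpy as np, cv2
from station import env, viewer
def snap(n,f):
    s=viewer.snapshot(n); cv2.imwrite('pics/'+f+'.png',s['frame'][:,:,::-1]); np.save('pics/'+f+'.npy',s,allow_pickle=True); return s
def load(f): return np.load('pics/'+f+'.npy',allow_pickle=True).item()
def K(s):
    f=200/np.tan(np.radians(s['vfov'])/2); return np.array([[f,0,s['cx']],[0,f,s['cy']],[0,0,1]])
def pix(s,P):
    T=np.linalg.inv(s['world_from_camera']); P=np.atleast_2d(np.array(P,float))
    return cv2.projectPoints(P,cv2.Rodrigues(T[:3,:3])[0],T[:3,3],K(s),np.array(s['dist_coeffs'],float))[0][:,0]
def ray(s,uv,z):
    p=cv2.undistortPoints(np.array(uv,float).reshape(-1,1,2),K(s),np.array(s['dist_coeffs'],float))[:,0]
    W=np.array(s['world_from_camera']); d=np.c_[p,np.ones(len(p))]@W[:3,:3].T; o=W[:3,3]
    return o+d*((np.broadcast_to(z,len(p))-o[2])/d[:,2])[:,None]
E
python3 - <<'E'
from h import *
for n in ('scene','side','wrist'):
    s=snap(n,n+'0'); print(n,s['vfov'],np.round(s['world_from_camera'],3).tolist(),s['dist_coeffs'])
o=env.get_obs(); print({k:np.round(v,3).tolist() for k,v in o.items()})
E
```

```text
pics
scene 51.86826994168597 [[0.885, 0.346, -0.312, 0.955], [0.466, -0.654, 0.596, -0.593], [0.002, -0.673, -0.74, 0.866], [0.0, 0.0, 0.0, 1.0]] [0.0003929 0.        0.        0.        0.       ]
side 49.56953252201715 [[-0.95, -0.121, 0.287, 0.341], [-0.312, 0.37, -0.875, 0.849], [-0.0, -0.921, -0.389, 0.451], [0.0, 0.0, 0.0, 1.0]] [-0.03900896  0.          0.          0.          0.        ]
wrist 71.26591790253887 [[0.373, 0.903, 0.212, 0.144], [0.928, -0.363, -0.086, 0.533], [-0.001, 0.229, -0.974, 0.385], [0.0, 0.0, 0.0, 1.0]] [0.00222659 0.         0.         0.         0.        ]
{'t': 0.15, 'q': [1.12, 0.3, 1.521, 0.0, 1.321, -0.067], 'dq': [0.001, -0.001, -0.001, -0.001, -0.001, -0.002], 'joint_efforts': [-0.0, -53.196, -35.282, 0.071, 0.024, 0.0], 'ee_pos': [0.206, 0.51, 0.175], 'tcp_rot': [-0.0, 0.191, 0.982, -0.0], 'ft_force': [-0.023, -0.684, 0.053], 'torque': [0.003, -0.003, -0.019], 'grip_force': 0.0, 'gripper_width': 0.999}
```

View pics/scene0.png

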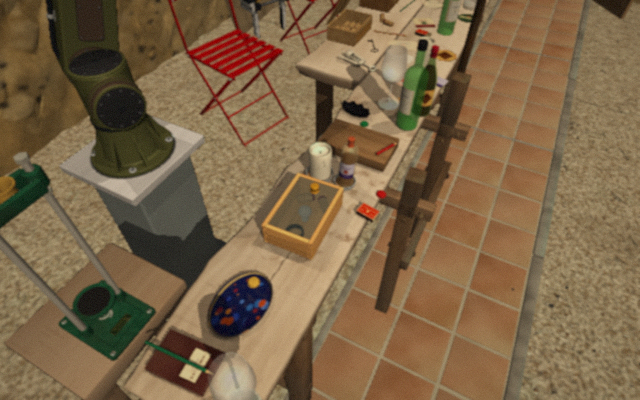

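View pics/side0.png

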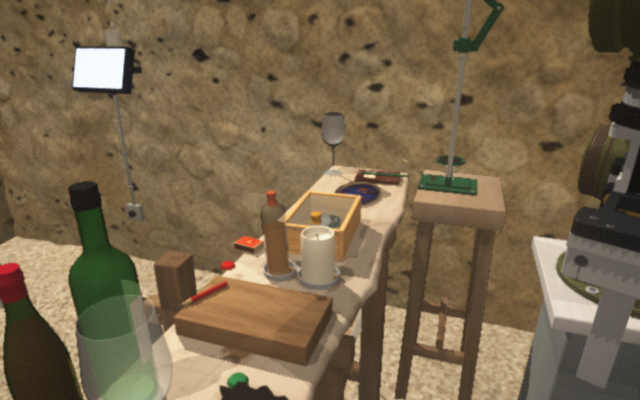

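The scene picture shows the case at (303,213), the candle (320,160), the bottle (348,165), the board (358,143) and the tray (240,303). In the side picture the board is at (255,315), the bottle (277,235), the candle (318,255) and the case (322,222).

```bash
python3 - <<'E'
from h import *
for n,(x,y,w,h) in {'scene':(230,110,180,150),'side':(170,160,210,200)}.items():
    s=load(n+'0');f=s['frame'][y:y+h,x:x+w,::-1]; k=4 if n=='scene' else 3
    cv2.imwrite(f'pics/{n}0c.png',cv2.resize(f,None,fx=k,fy=k,interpolation=cv2.INTER_CUBIC))
s=load('scene0');f=s['frame'].astype(int)
m=((f[:,:,2]>f[:,:,0]+5)).astype(np.uint8); m[:260]=0; m[345:]=0;m[:,:195]=0;m[:,285:]=0
c=max(cv2.findContours(m,0,1)[0],key=cv2.contourArea)[:,0]
print(len(c),c.min(0),c.max(0))
P=ray(s,c,0.010)[:,:2].astype(np.float32); print(cv2.fitEllipse(P), cv2.minAreaRect(P))
E
```

```text
211 [211 275] [270 335]
((0.6048345565795898, -0.28405332565307617), (0.10667291283607483, 0.1544276624917984), 172.6117706298828) ((0.6055991053581238, -0.2810409963130951), (0.15828974545001984, 0.10884229838848114), 85.9617919921875)
```

View pics/scene0c.png

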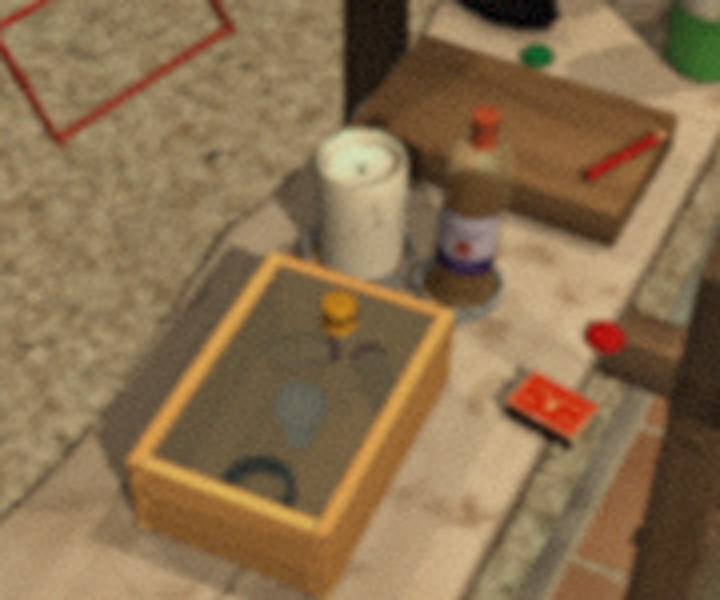

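View pics/side0c.png

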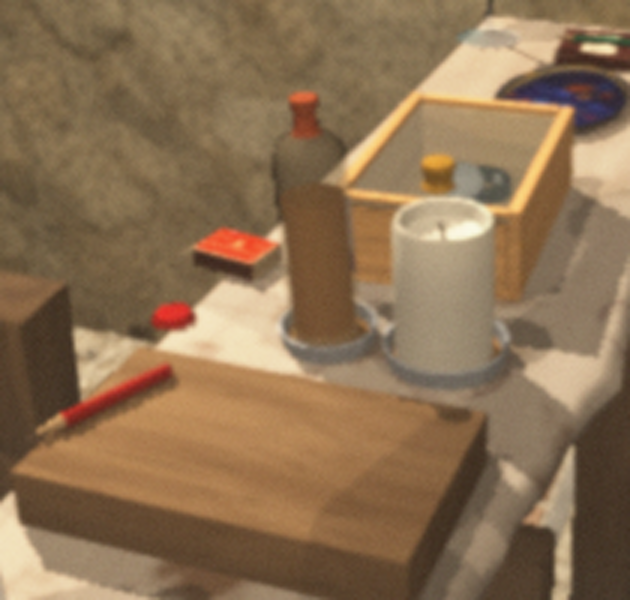

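View pics/wrist0.png

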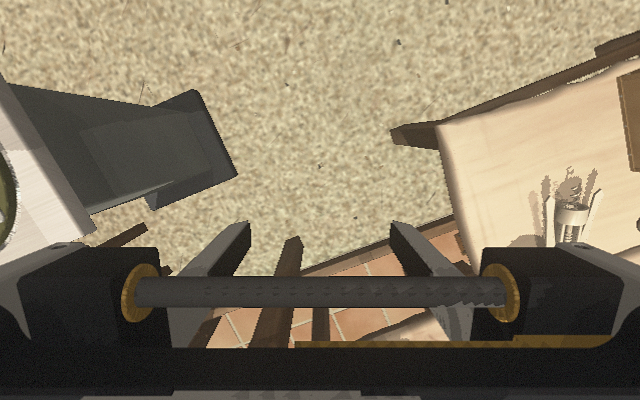

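The scene crop shows the case top corners at (132,460), (322,528), (452,316) and (275,256), and the knob at (339,300). It also shows the candle top at (362,158), the bottle cap at (486,112) and board corners at (428,40), (674,118) and (612,238). The side crop shows the same objects and all four board corners. The wrist camera sees only the floor and the edge of the table.

```bash
cat > fit.py <<'E'
from h import *
from scipy.optimize import least_squares
S=load('scene0');D=load('side0')
sc=lambda u,v:(230+u/4-.4,110+v/4-.4); sd=lambda u,v:(170+u/3-.35,160+v/3-.35)
def fit(name,obs,x0,rot=True):
    def P(p,l):
        a=p[2] if rot else 0;c,s=np.cos(a),np.sin(a)
        return [p[0]+c*l[0]-s*l[1],p[1]+s*l[0]+c*l[1],l[2]]
    f=lambda p:np.concatenate([pix(v,P(p,l))[0]-uv for v,uv,l in obs])
    r=least_squares(f,x0[:3 if rot else 2]); print(name,np.round(r.x,4),'res',np.round(r.fun,1)); return r.x
if __name__=='__main__':
    fit('case',[(S,sc(132,460),(-.068,-.1,.07)),(S,sc(322,528),(.068,-.1,.07)),(S,sc(452,316),(.068,.1,.07)),(S,sc(275,256),(-.068,.1,.07)),
      (D,sd(573,108),(-.068,-.1,.07)),(D,sd(420,97),(.068,-.1,.07))],[.65,0,0])
    fit('board',[(S,sc(428,40),(-.11,.065,.035)),(S,sc(674,118),(.11,.065,.035)),(S,sc(612,238),(.11,-.065,.035)),
      (D,sd(140,350),(.11,-.065,.035)),(D,sd(487,412),(-.11,-.065,.035)),(D,sd(412,558),(-.11,.065,.035)),(D,sd(18,475),(.11,.065,.035))],[.65,.3,0])
    for n,o in {'candle':[(S,sc(362,155),(0,0,.0995)),(D,sd(443,220),(0,0,.0995))],
     'bottle':[(S,sc(486,112),(0,0,.1715)),(D,sd(303,98),(0,0,.1715))],
     'bcoaster':[(S,sc(458,283),(0,0,.014)),(D,sd(328,328),(0,0,.014))],'ccoaster':[(D,sd(447,352),(0,0,.014))],
     'knob':[(S,sc(339,300),(0,0,.085)),(D,sd(437,160),(0,0,.085))],
     'cutter':[(S,sc(260,482),(0,0,.022))]}.items(): fit(n,o,[.65,.1],False)
E
python3 fit.py
```

```text
case [ 0.6143 -0.0032  0.0412] res [-1.8 -0.9  0.9  1.9  1.3 -1.3 -0.3 -2.   1.3 -0.8 -1.5 -2.5]
board [0.6196 0.3335 0.0031] res [-1.4 -1.8  1.1 -0.9  1.3 -5.2  0.5 -2.8  1.6 -1.6  0.2  0.5 -2.  -2.3]
candle [0.5677 0.1783] res [ 0.4 -0.1  0.3 -0.2]
bottle [0.6549 0.1829] res [ 0.4 -0.7  0.2 -0.9]
bcoaster [0.6459 0.1809] res [ 0.6 -1.9  0.2 -1.8]
ccoaster [0.5618 0.1904] res [0. 0.]
knob [0.6116 0.0606] res [ 0.4 -0.3  0.3 -0.6]
cutter [ 0.6135 -0.0535] res [-0.  0.]
```

>>> {"name": "servo_tool", "arguments": {"commands": [{"x":0,"y":0,"z":-0.8,"twist":-0.98,"claw":1},{"x":0,"y":0,"z":-0.8,"twist":-0.98,"claw":1},{"x":0,"y":0,"z":-0.8,"twist":-0.98,"claw":1},{"x":0,"y":0,"z":-0.8,"twist":-0.98,"claw":1},{"x":0,"y":0,"z":0,"twist":-0.98,"claw":1}]}}

```text
t: 0.65
ee_pos: [0.2064, 0.5109, 0.3408]
tcp_rot: [0.002, -0.024, 1.0, 0.004]
ft_force: [0.3, 0.3, -0.2]
gripper_width: 1.001
grip_force: 0.0
```

>>> {"name": "servo_tool", "arguments": {"commands": [{"x":-0.5,"y":-0.46,"z":0,"twist":0,"claw":1},{"x":-0.5,"y":-0.46,"z":0,"twist":0,"claw":1},{"x":-0.5,"y":-0.46,"z":0,"twist":0,"claw":1},{"x":-0.5,"y":-0.46,"z":0,"twist":0,"claw":1},{"x":-0.5,"y":-0.46,"z":0,"twist":0,"claw":1}]}}

```text
t: 1.15
ee_pos: [0.3367, 0.3995, 0.3353]
tcp_rot: [-0.0, -0.022, 1.0, -0.0]
ft_force: [-0.1, 0.3, -0.6]
gripper_width: 1.001
grip_force: 0.0
```

>>> {"name": "servo_tool", "arguments": {"commands": [{"x":-0.5,"y":-0.46,"z":0,"twist":0,"claw":1},{"x":-0.5,"y":-0.46,"z":0,"twist":0,"claw":1},{"x":-0.5,"y":-0.46,"z":0,"twist":0,"claw":1},{"x":-0.5,"y":-0.46,"z":0,"twist":0,"claw":1},{"x":-0.5,"y":-0.46,"z":0,"twist":0,"claw":1}]}}

```text
t: 1.65
ee_pos: [0.4667, 0.2901, 0.3353]
tcp_rot: [-0.0, -0.022, 1.0, -0.0]
ft_force: [0.9, 1.6, 0.2]
gripper_width: 1.001
grip_force: 0.0
```

>>> {"name": "servo_tool", "arguments": {"commands": [{"x":-0.4,"y":-0.46,"z":0,"twist":0,"claw":1},{"x":-0.3,"y":-0.46,"z":0,"twist":0,"claw":1},{"x":0,"y":-0.46,"z":0,"twist":0,"claw":1},{"x":0,"y":-0.46,"z":0,"twist":0,"claw":1},{"x":0,"y":-0.46,"z":0,"twist":0,"claw":1}]}}

```text
t: 2.15
ee_pos: [0.5058, 0.1768, 0.3351]
tcp_rot: [-0.0, -0.022, 1.0, -0.0]
ft_force: [0.3, 0.1, 0.5]
gripper_width: 1.0
grip_force: 0.0
```

```bash
python3 - <<'E'
from h import *
s=snap('wrist','w1'); print(np.round(s['world_from_camera'],3).tolist())
for n,P in {'candle':(.5677,.1783,.0995),'bottle':(.655,.183,.1715),'knob':(.6116,.0606,.085)}.items(): print(n,pix(s,P))
E
```

```text
[[-0.045, 0.973, 0.228, 0.439], [0.999, 0.044, 0.01, 0.173], [-0.0, 0.228, -0.974, 0.545], [0.0, 0.0, 0.0, 1.0]]
candle [[319.89665532 213.73454421]]
bottle [[320.38412602 284.1444312 ]]
knob [[251.21216305 232.71693948]]
```

View pics/w1.png

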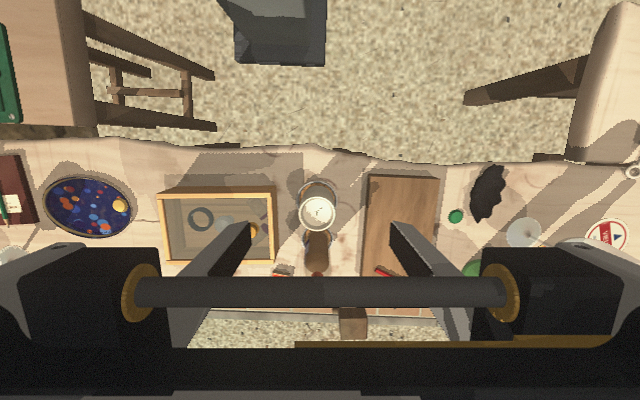

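The wrist picture shows the candle top at (317,212), the bottle cap at (317,273), the knob at (252,229), the cutter ring at (200,219), the case corners around (158,190) to (275,262), the board from (367,176) to (438,178) and the tray at (89,206). This agrees with the fits to a few pixels; I'll enlarge it to refine.

```bash
python3 - <<'E'
from h import *
f=load('w1')['frame'][168:288,145:345,::-1]
cv2.imwrite('pics/w1c.png',cv2.resize(f,None,fx=4,fy=4,interpolation=cv2.INTER_CUBIC))
E
```

```text
(no output)
```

View pics/w1c.png

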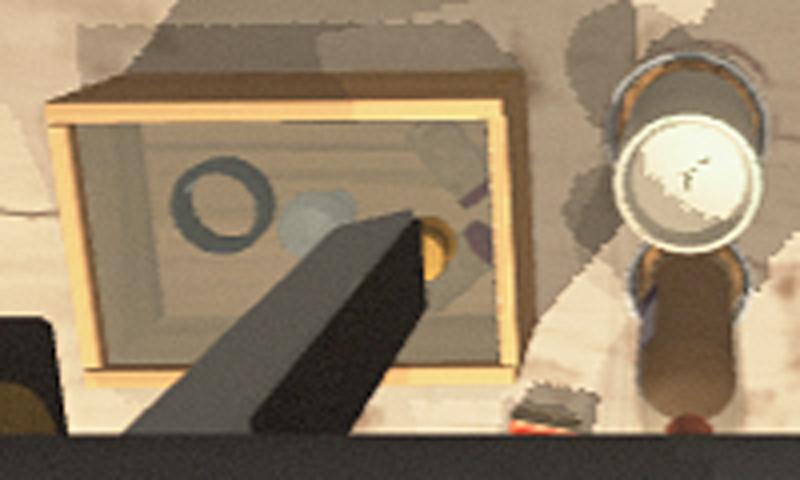

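The crop shows the case corners at (45,105), (503,100), (85,385) and (518,380), the candle top at (688,183), the cutter at (222,204), the stopper head at (318,220) and the candle coaster spanning u = 607 to 768.

```bash
cat > fit2.py <<'E'
from fit import *
W=load('w1'); wc=lambda u,v:(145+u/4-.4,168+v/4-.4)
case=fit('case',[(S,sc(132,460),(-.068,-.1,.07)),(S,sc(322,528),(.068,-.1,.07)),(S,sc(452,316),(.068,.1,.07)),(S,sc(275,256),(-.068,.1,.07)),
      (D,sd(573,108),(-.068,-.1,.07)),(D,sd(420,97),(.068,-.1,.07)),
 (W,wc(45,103),(-.068,-.1,.07)),(W,wc(503,100),(-.068,.1,.07)),(W,wc(85,387),(.068,-.1,.07)),(W,wc(518,382),(.068,.1,.07))],[.6,0,0])
fit('caseW',[ (W,wc(45,103),(-.068,-.1,.07)),(W,wc(503,100),(-.068,.1,.07)),(W,wc(85,387),(.068,-.1,.07)),(W,wc(518,382),(.068,.1,.07))],[.6,0,0])
fit('board',[(S,sc(428,40),(-.11,.065,.035)),(S,sc(674,118),(.11,.065,.035)),
      (D,sd(140,350),(.11,-.065,.035)),(D,sd(487,412),(-.11,-.065,.035)),(D,sd(412,558),(-.11,.065,.035)),(D,sd(18,475),(.11,.065,.035)),
      (W,(367,176),(-.11,-.065,.035)),(W,(438,178),(-.11,.065,.035))],[.6,.3,0])
for n,o in {'candle':[(S,sc(362,155),(0,0,.0995)),(D,sd(443,220),(0,0,.0995)),(W,wc(688,183),(0,0,.0995))],
 'candleW':[(W,wc(688,183),(0,0,.0995))],'bottleW':[(W,wc(690,428),(0,0,.1715))],
 'ccoaster':[(D,sd(447,352),(0,0,.014)),(W,wc(687,125),(0,0,.014))],
 'bcoaster':[(S,sc(458,283),(0,0,.014)),(D,sd(328,328),(0,0,.014))],
 'cutter':[(S,sc(260,482),(0,0,.022)),(W,wc(222,204),(0,0,.022))],
 'stopper':[(S,sc(298,402),(0,0,.05)),(W,wc(318,222),(0,0,.05))],
 }.items():
   p=fit(n,o,[.6,.1],False); d=p-case[:2];c,s=np.cos(case[2]),np.sin(case[2]); print('   case frame',np.round([c*d[0]+s*d[1],-s*d[0]+c*d[1]],4))
f=W['frame'].astype(int); m=((f[:,:,2]>f[:,:,0]+5)).astype(np.uint8); m[:170]=0;m[242:]=0;m[:,:40]=0;m[:,136:]=0
m=cv2.morphologyEx(m,3,np.ones((9,9)));c=max(cv2.findContours(m,0,1)[0],key=cv2.contourArea)[:,0];print(c.min(0),c.max(0))
print('tray',cv2.fitEllipse(ray(W,c,.01)[:,:2].astype(np.float32)))
E
python3 fit2.py
```

```text
case [ 0.614  -0.0044  0.0495] res [-1.9 -0.3  0.9  2.2  0.8 -1.3 -1.  -1.7  1.2 -1.1 -1.7 -2.6 -0.  -0.7
  0.7 -0.4  0.2  0.4  0.2  1.2]
caseW [ 0.6139 -0.0049  0.0536] res [-0.4 -0.5  0.2 -0.7  0.1  0.5  0.1  0.9]
board [0.6197 0.333  0.0206] res [-2.  -1.5  0.9 -1.3 -0.5 -2.5  1.3 -2.6  1.5 -0.4 -2.  -1.6  1.8  0.5
  1.3  0.2]
candle [0.5681 0.1744] res [-0.1  0.8  0.8 -1.1  0.9  0.5]
   case frame [-0.037   0.1808]
candleW [0.5673 0.1728] res [ 0. -0.]
   case frame [-0.0379  0.1793]
bottleW [0.6398 0.1775] res [0. 0.]
   case frame [0.0347 0.1804]
ccoaster [0.5639 0.1761] res [ 1.4 -4.1  2.5  0.8]
   case frame [-0.0412  0.1827]
bcoaster [0.6459 0.1809] res [ 0.6 -1.9  0.2 -1.8]
   case frame [0.0411 0.1834]
cutter [ 0.6116 -0.054 ] res [-0.7 -0.2  0.2  0.5]
   case frame [-0.0048 -0.0494]
stopper [6.101e-01 6.000e-04] res [-0.7 -1.9 -0.7  1. ]
   case frame [-0.0037  0.0052]
[ 47 177] [129 237]
tray ((0.6028780937194824, -0.2819705009460449), (0.12158391624689102, 0.1548604965209961), 170.52874755859375)
```

>>> {"name": "servo_tool", "arguments": {"commands": [{"x":0.4,"y":0,"z":0.2,"twist":-0.1,"claw":1},{"x":0.4,"y":0,"z":0.2,"twist":0,"claw":1},{"x":0.4,"y":0,"z":0.2,"twist":0,"claw":1},{"x":0.4,"y":0,"z":0.2,"twist":0,"claw":1},{"x":0,"y":0,"z":0,"twist":0,"claw":1}]}}

```text
t: 2.7
ee_pos: [0.4243, 0.1739, 0.2949]
tcp_rot: [-0.001, -0.027, 1.0, -0.0]
ft_force: [1.0, -0.3, -0.1]
gripper_width: 0.997
grip_force: 0.0
```

```bash
python3 - <<'E'
from h import *
s=snap('wrist','w2'); o=env.get_obs(); print(o['ee_pos'],o['tcp_rot'])
from scipy.spatial.transform import Rotation as R
q=o['tcp_rot'];M=R.from_quat([q[1],q[2],q[3],q[0]]).as_matrix()
for y in (-.047,.047): print('tip',pix(s,o['ee_pos']+M@[0,y,.008]))
for n,P in {'candle':(.568,.1755,.0995),'bottle':(.655,.18,.1715)}.items(): print(n,pix(s,P))
cv2.imwrite('pics/w2c.png',cv2.resize(s['frame'][130:280,215:415,::-1],None,fx=4,fy=4,interpolation=cv2.INTER_CUBIC))
E
```

```text
[0.42547679 0.17393121 0.29563321] [ 5.76858720e-05 -2.65152403e-02  9.99648407e-01  1.78925602e-05]
tip [[263.47679034 219.78243774]]
tip [[379.2267276 219.9781243]]
candle [[316.77766893 270.41046764]]
bottle [[316.16630948 351.65439095]]
```

View pics/w2c.png

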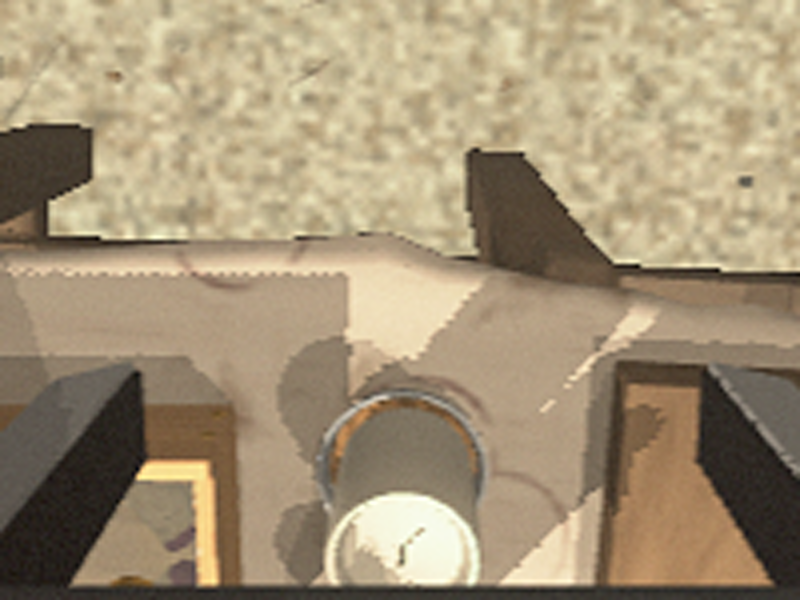

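The crop shows the fingertips' inner edges at u = 142 and 700, the candle top centred at (403,555) and its coaster at (400,470). Image rows grow toward +x, so the camera must go further forward to see the bottle.

>>> {"name": "servo_tool", "arguments": {"commands": [{"x":-0.7,"y":0,"z":-0.2,"twist":0,"claw":1},{"x":-0.7,"y":0,"z":-0.2,"twist":0,"claw":1},{"x":-0.7,"y":0,"z":0,"twist":0,"claw":1},{"x":-0.7,"y":0,"z":0,"twist":0,"claw":1},{"x":-0.7,"y":0,"z":0,"twist":0,"claw":1}]}}

```text
t: 3.25
ee_pos: [0.6028, 0.183, 0.3152]
tcp_rot: [0.0, -0.026, 1.0, 0.0]
ft_force: [-0.1, -0.6, 0.2]
gripper_width: 0.997
grip_force: 0.0
```

```bash
python3 - <<'E'
from h import *
s=snap('wrist','w3'); o=env.get_obs(); print(o['ee_pos'],o['tcp_rot'])
for n,P in {'candle':(.567,.1755,.0995),'bottle':(.65,.18,.1715),'bottle.64':(.64,.18,.1715),'bcoast':(.646,.18,.014),'ccoast':(.565,.177,.014)}.items(): print(n,(pix(s,P)-[240,90])*4)
cv2.imwrite('pics/w3c.png',cv2.resize(s['frame'][90:240,240:440,::-1],None,fx=4,fy=4,interpolation=cv2.INTER_CUBIC))
E
```

```text
[0.60595359 0.18252255 0.31242294] [-1.46590740e-03 -2.56273755e-02  9.99670395e-01 -4.35608984e-04]
candle [[308.25084569 258.90368641]]
bottle [[306.71920546 527.9945567 ]]
bottle.64 [[308.270525   499.04879914]]
bcoast [[311.03676321 416.4070565 ]]
ccoast [[313.72823674 240.84353833]]
```

View pics/w3c.png

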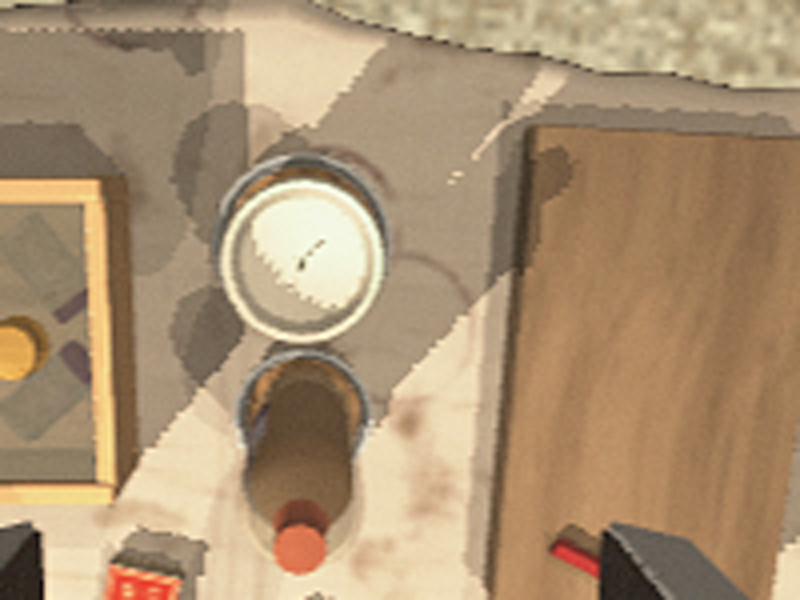

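The crop shows the bottle cap at (300,549), its shoulder around (300,480), the bottle coaster at (304,414), the candle top at (303,258) and the candle coaster at (302,237).

```bash
python3 - <<'E'
from h import *
s=load('w3'); u=lambda a,b:(240+a/4-.4,90+b/4-.4)
for n,p,z in [('cap',(300,549),.1715),('shoulder',(300,482),.1245),('bco',(304,414),.014),('candle',(303,258),.0995),('cco',(302,237),.014),('knob',(14,350),.085)]: print(n,np.round(ray(s,u(*p),z),4))
W=np.array(s['world_from_camera']);print(np.round(W,4).tolist())
E
```

```text
cap [[0.6569 0.1776 0.1715]]
shoulder [[0.6468 0.1762 0.1245]]
bco [[0.6443 0.1759 0.014 ]]
candle [[0.5662 0.1729 0.0995]]
cco [[0.5629 0.1709 0.014 ]]
knob [[0.6095 0.0598 0.085 ]]
[[-0.0538, 0.9721, 0.2285, 0.5362], [0.9986, 0.0524, 0.012, 0.1783], [-0.0003, 0.2288, -0.9735, 0.5248], [0.0, 0.0, 0.0, 1.0]]
```

>>> {"name": "servo_tool", "arguments": {"commands": [{"x":-0.3,"y":-0.04,"z":0.3,"twist":0,"claw":1},{"x":-0.3,"y":-0.04,"z":0.4,"twist":0,"claw":1},{"x":-0.3,"y":-0.04,"z":0.4,"twist":0,"claw":1},{"x":0,"y":0,"z":0.3,"twist":0,"claw":1},{"x":0,"y":0,"z":0,"twist":0,"claw":1}]}}

```text
t: 3.8
ee_pos: [0.646, 0.179, 0.2425]
tcp_rot: [-0.002, -0.026, 1.0, -0.0]
ft_force: [-0.1, 1.3, 0.5]
gripper_width: 1.007
grip_force: 0.0
```

>>> {"name": "servo_tool", "arguments": {"commands": [{"x":0,"y":0,"z":0,"twist":0,"claw":1},{"x":0,"y":0,"z":0,"twist":0,"claw":1},{"x":0,"y":0,"z":0,"twist":0,"claw":1},{"x":0,"y":0,"z":0,"twist":0,"claw":1},{"x":0,"y":0,"z":0,"twist":0,"claw":1}]}}

```text
t: 4.3
ee_pos: [0.6459, 0.1794, 0.2459]
tcp_rot: [0.0, -0.026, 1.0, 0.0]
ft_force: [0.4, 0.6, 0.2]
gripper_width: 1.003
grip_force: 0.0
```

>>> {"name": "servo_tool", "arguments": {"commands": [{"x":-0.1,"y":-0.02,"z":0.7,"twist":0,"claw":1},{"x":0,"y":0,"z":0.7,"twist":0,"claw":1},{"x":0,"y":0,"z":0.7,"twist":0,"claw":1},{"x":0,"y":0,"z":0.6,"twist":0,"claw":1},{"x":0,"y":0,"z":0.4,"twist":0,"claw":1}]}}

```text
t: 4.8
ee_pos: [0.6501, 0.1784, 0.0881]
tcp_rot: [-0.001, -0.026, 1.0, -0.0]
ft_force: [0.5, 0.2, 0.2]
gripper_width: 0.999
grip_force: 0.0
```

>>> {"name": "servo_tool", "arguments": {"commands": [{"x":0,"y":0,"z":0,"twist":0,"claw":1},{"x":0,"y":0,"z":0,"twist":0,"claw":0.8},{"x":0,"y":0,"z":0,"twist":0,"claw":0.7},{"x":0,"y":0,"z":0,"twist":0,"claw":0.62},{"x":0,"y":0,"z":0,"twist":0,"claw":0.57}]}}

```text
t: 5.3
ee_pos: [0.6513, 0.1787, 0.0914]
tcp_rot: [0.001, -0.026, 1.0, 0.0]
ft_force: [0.6, -0.9, -0.2]
gripper_width: 0.698
grip_force: 0.0
```

>>> {"name": "servo_tool", "arguments": {"commands": [{"x":0,"y":0,"z":0,"twist":0,"claw":0.54},{"x":0,"y":0,"z":0,"twist":0,"claw":0.5},{"x":0,"y":0,"z":0,"twist":0,"claw":0.45},{"x":0,"y":0,"z":0,"twist":0,"claw":0.3},{"x":0,"y":0,"z":0,"twist":0,"claw":0.3}]}}

```text
t: 5.8
ee_pos: [0.651, 0.1785, 0.0905]
tcp_rot: [0.0, -0.026, 1.0, -0.0]
ft_force: [-0.3, -1.5, 0.2]
gripper_width: 0.475
grip_force: 30.0
```

>>> {"name": "servo_tool", "arguments": {"commands": [{"x":0,"y":0,"z":-0.1,"twist":0,"claw":0.3},{"x":0,"y":0,"z":-0.2,"twist":0,"claw":0.3},{"x":0,"y":0,"z":-0.4,"twist":0,"claw":0.3},{"x":0,"y":0,"z":-0.4,"twist":0,"claw":0.3},{"x":0,"y":0,"z":-0.4,"twist":0,"claw":0.3}]}}

```text
t: 6.3
ee_pos: [0.6509, 0.1787, 0.167]
tcp_rot: [0.0, -0.026, 1.0, 0.0]
ft_force: [-0.3, 0.1, -1.5]
gripper_width: 0.473
grip_force: 30.0
```

```bash
python3 - <<'E'
from h import *
a=snap('wrist','w4')['frame'][60:360,120:520,::-1]; b=snap('side','d4')['frame'][100:300,200:400,::-1]
b=cv2.resize(b,None,fx=2,fy=2); a=cv2.copyMakeBorder(a,0,100,0,0,0)
cv2.imwrite('pics/m4.png',np.hstack([a,b]))
E
```

```text
(no output)
```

View pics/m4.png

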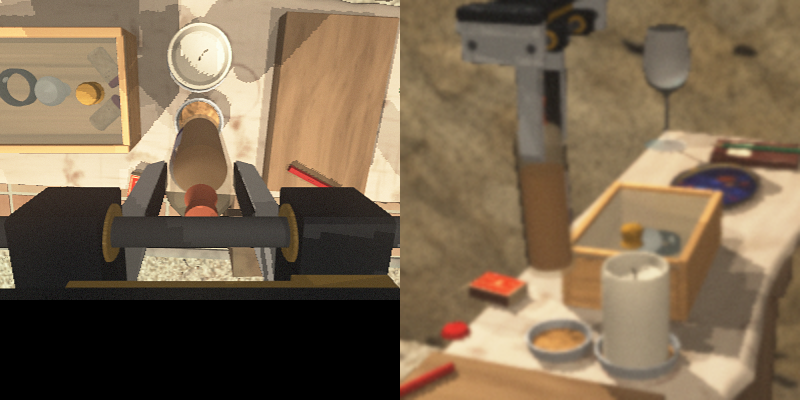

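The wrist part of the picture shows the bottle held between the fingers with its cap at (200,198). The side part shows it hanging upright above its empty coaster at (560,340).

>>> {"name": "servo_tool", "arguments": {"commands": [{"x":0.07,"y":0.2,"z":0,"twist":0,"claw":0.3},{"x":0,"y":0.4,"z":0,"twist":0,"claw":0.3},{"x":0,"y":0.5,"z":0,"twist":0,"claw":0.3},{"x":0,"y":0.5,"z":0,"twist":0,"claw":0.3},{"x":0,"y":0.5,"z":0,"twist":0,"claw":0.3}]}}

```text
t: 6.9
ee_pos: [0.6409, 0.2858, 0.1641]
tcp_rot: [-0.001, -0.027, 1.0, -0.0]
ft_force: [0.3, -0.8, -2.3]
gripper_width: 0.475
grip_force: 30.0
```

>>> {"name": "servo_tool", "arguments": {"commands": [{"x":0,"y":0.4,"z":0,"twist":0,"claw":0.3},{"x":0,"y":0.25,"z":0,"twist":0,"claw":0.3},{"x":0,"y":0.08,"z":0.2,"twist":0,"claw":0.3},{"x":0,"y":0,"z":0.3,"twist":0,"claw":0.3},{"x":0,"y":0,"z":0.2,"twist":0,"claw":0.3}]}}

```text
t: 7.4
ee_pos: [0.6395, 0.3188, 0.1278]
tcp_rot: [-0.001, -0.026, 1.0, -0.001]
ft_force: [-0.3, 0.3, -1.5]
gripper_width: 0.477
grip_force: 30.0
```

>>> {"name": "servo_tool", "arguments": {"commands": [{"x":0,"y":0,"z":0.1,"twist":0,"claw":0.3},{"x":0,"y":0,"z":0.06,"twist":0,"claw":0.3},{"x":0,"y":0,"z":0.04,"twist":0,"claw":0.3},{"x":0,"y":0,"z":0,"twist":0,"claw":0.3},{"x":0,"y":0,"z":0,"twist":0,"claw":0.3}]}}

```text
t: 7.9
ee_pos: [0.6402, 0.3197, 0.1209]
tcp_rot: [0.0, -0.026, 1.0, 0.0]
ft_force: [0.1, -0.8, -1.4]
gripper_width: 0.478
grip_force: 30.0
```

>>> {"name": "servo_tool", "arguments": {"commands": [{"x":0,"y":0,"z":0.02,"twist":0,"claw":0.3},{"x":0,"y":0,"z":0.02,"twist":0,"claw":0.3},{"x":0,"y":0,"z":0,"twist":0,"claw":0.3},{"x":0,"y":0,"z":0,"twist":0,"claw":0.3},{"x":0,"y":0,"z":0,"twist":0,"claw":0.3}]}}

```text
t: 8.4
ee_pos: [0.6408, 0.3198, 0.1202]
tcp_rot: [0.001, -0.026, 1.0, 0.0]
ft_force: [-0.8, -1.7, 6.0]
gripper_width: 0.477
grip_force: 30.0
```

>>> {"name": "servo_tool", "arguments": {"commands": [{"x":0,"y":0,"z":0,"twist":0,"claw":0.45},{"x":0,"y":0,"z":0,"twist":0,"claw":0.5},{"x":0,"y":0,"z":0,"twist":0,"claw":0.6},{"x":0,"y":0,"z":0,"twist":0,"claw":0.8},{"x":0,"y":0,"z":0,"twist":0,"claw":1}]}}

```text
t: 8.9
ee_pos: [0.6399, 0.3197, 0.1183]
tcp_rot: [-0.0, -0.026, 1.0, -0.0]
ft_force: [-0.6, -0.8, 0.0]
gripper_width: 0.719
grip_force: 0.0
```

>>> {"name": "servo_tool", "arguments": {"commands": [{"x":0,"y":0,"z":0,"twist":0,"claw":1},{"x":0,"y":0,"z":0,"twist":0,"claw":1},{"x":0,"y":0,"z":-0.1,"twist":0,"claw":1},{"x":0,"y":0,"z":-0.3,"twist":0,"claw":1},{"x":0,"y":0,"z":-0.6,"twist":0,"claw":1}]}}

```text
t: 9.4
ee_pos: [0.6393, 0.3194, 0.168]
tcp_rot: [-0.001, -0.026, 1.0, -0.001]
ft_force: [-0.9, 0.3, 0.4]
gripper_width: 1.001
grip_force: 0.0
```

>>> {"name": "servo_tool", "arguments": {"commands": [{"x":0,"y":0,"z":-0.8,"twist":0,"claw":1},{"x":0,"y":0,"z":-0.8,"twist":0,"claw":1},{"x":0,"y":0,"z":-0.4,"twist":0,"claw":1},{"x":0.3,"y":-0.4,"z":0,"twist":0,"claw":1},{"x":0.3,"y":-0.5,"z":0,"twist":0,"claw":1}]}}

```text
t: 9.9
ee_pos: [0.612, 0.2733, 0.2699]
tcp_rot: [0.001, -0.027, 1.0, 0.0]
ft_force: [1.6, -0.6, -0.4]
gripper_width: 0.997
grip_force: 0.0
```

```bash
python3 - <<'E'
from h import *
a=snap('wrist','w5')['frame'][60:360,120:520,::-1]; b=snap('side','d5')['frame'][130:350,150:350,::-1]
b=cv2.resize(b,None,fx=1.8,fy=1.8); a=cv2.copyMakeBorder(a,0,96,0,0,0)
cv2.imwrite('pics/m5.png',np.hstack([a,b])); print(env.get_obs()['ee_pos'])
E
```

```text
[0.61165484 0.2710662  0.27075573]
```

View pics/m5.png

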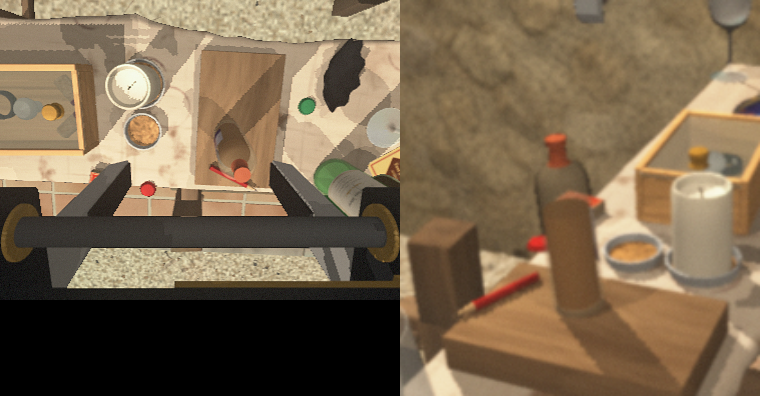

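The bottle stands upright on the board at (570,270), clear of the crayon, and its coaster is empty at (634,252).

>>> {"name": "servo_tool", "arguments": {"commands": [{"x":0.25,"y":-0.4,"z":0,"twist":0,"claw":1},{"x":0.25,"y":-0.5,"z":0,"twist":0,"claw":1},{"x":0.25,"y":-0.5,"z":0,"twist":0,"claw":1},{"x":0.25,"y":-0.48,"z":0.2,"twist":0,"claw":1},{"x":0,"y":0,"z":0.4,"twist":0,"claw":1}]}}

```text
t: 10.5
ee_pos: [0.5678, 0.1751, 0.2414]
tcp_rot: [0.002, -0.025, 1.0, 0.0]
ft_force: [-0.4, 0.2, -0.8]
gripper_width: 1.0
grip_force: 0.0
```

>>> {"name": "servo_tool", "arguments": {"commands": [{"x":0,"y":0,"z":0.4,"twist":0,"claw":1},{"x":0,"y":0,"z":0,"twist":0,"claw":1},{"x":0,"y":0,"z":0,"twist":0,"claw":1},{"x":0,"y":0,"z":0,"twist":0,"claw":1},{"x":0,"y":0,"z":0,"twist":0,"claw":1}]}}

```text
t: 11.0
ee_pos: [0.5678, 0.177, 0.2196]
tcp_rot: [0.001, -0.026, 1.0, 0.0]
ft_force: [0.3, -0.2, 0.3]
gripper_width: 0.995
grip_force: 0.0
```

```bash
python3 - <<'E'
from h import *
from fit import fit
A=load('w5');B=load('d5')
fit('bco',[(A,(263,191),(0,0,.012)),(B,(280,270),(0,0,.012))],[.6,.2],False)
fit('bcoA',[(A,(263,191),(0,0,.012))],[.6,.2],False)
fit('candle',[(A,(253,143.5),(0,0,.0995)),(B,(312.5,231.5),(0,0,.0995))],[.6,.2],False)
print(env.get_obs()['ee_pos'])
E
```

```text
bco [0.6453 0.1786] res [ 1.1 -0.4 -0.  -2.5]
bcoA [0.6461 0.1767] res [0. 0.]
candle [0.5676 0.1805] res [0.3 3.4 4.7 1.8]
[0.56782182 0.1769677  0.21958705]
```

>>> {"name": "servo_tool", "arguments": {"commands": [{"x":0,"y":-0.04,"z":0.7,"twist":0,"claw":1},{"x":0,"y":0,"z":0.7,"twist":0,"claw":1},{"x":0,"y":0,"z":0.7,"twist":0,"claw":1},{"x":0,"y":0,"z":0.6,"twist":0,"claw":1},{"x":0,"y":0,"z":0.4,"twist":0,"claw":1}]}}

```text
t: 11.5
ee_pos: [0.5671, 0.1747, 0.0618]
tcp_rot: [-0.001, -0.026, 1.0, -0.0]
ft_force: [-0.1, 0.1, 0.2]
gripper_width: 1.0
grip_force: 0.0
```

>>> {"name": "servo_tool", "arguments": {"commands": [{"x":0,"y":0,"z":0,"twist":0,"claw":0.9},{"x":0,"y":0,"z":0,"twist":0,"claw":0.8},{"x":0,"y":0,"z":0,"twist":0,"claw":0.75},{"x":0,"y":0,"z":0,"twist":0,"claw":0.7},{"x":0,"y":0,"z":0,"twist":0,"claw":0.65}]}}

```text
t: 12.0
ee_pos: [0.5679, 0.1748, 0.0644]
tcp_rot: [0.001, -0.026, 1.0, 0.0]
ft_force: [0.3, -0.7, 2.0]
gripper_width: 0.664
grip_force: 0.8
```

>>> {"name": "servo_tool", "arguments": {"commands": [{"x":0,"y":0,"z":0,"twist":0,"claw":0.6},{"x":0,"y":0,"z":0,"twist":0,"claw":0.5},{"x":0,"y":0,"z":0,"twist":0,"claw":0.5},{"x":0,"y":0,"z":0,"twist":0,"claw":0.5},{"x":0,"y":0,"z":0,"twist":0,"claw":0.5}]}}

```text
t: 12.5
ee_pos: [0.5681, 0.1746, 0.0643]
tcp_rot: [0.001, -0.026, 1.0, 0.0]
ft_force: [-0.8, -2.7, 6.2]
gripper_width: 0.641
grip_force: 30.0
```

>>> {"name": "servo_tool", "arguments": {"commands": [{"x":0,"y":0,"z":-0.1,"twist":0,"claw":0.5},{"x":0,"y":0,"z":-0.3,"twist":0,"claw":0.5},{"x":0,"y":0,"z":-0.4,"twist":0,"claw":0.5},{"x":0,"y":0,"z":-0.4,"twist":0,"claw":0.5},{"x":0,"y":0,"z":-0.2,"twist":0,"claw":0.5}]}}

```text
t: 13.0
ee_pos: [0.5681, 0.1749, 0.136]
tcp_rot: [0.001, -0.026, 1.0, 0.0]
ft_force: [0.0, 0.3, -2.6]
gripper_width: 0.645
grip_force: 30.0
```

>>> {"name": "servo_tool", "arguments": {"commands": [{"x":0.14,"y":0.2,"z":0,"twist":0,"claw":0.5},{"x":0,"y":0.4,"z":0,"twist":0,"claw":0.5},{"x":0,"y":0.5,"z":0,"twist":0,"claw":0.5},{"x":0,"y":0.5,"z":0,"twist":0,"claw":0.5},{"x":0,"y":0.5,"z":0,"twist":0,"claw":0.5}]}}

```text
t: 13.5
ee_pos: [0.5538, 0.2806, 0.1324]
tcp_rot: [-0.001, -0.026, 1.0, -0.0]
ft_force: [0.6, -0.0, -1.7]
gripper_width: 0.64
grip_force: 30.0
```

>>> {"name": "servo_tool", "arguments": {"commands": [{"x":0,"y":0.5,"z":0,"twist":0,"claw":0.5},{"x":0,"y":0.35,"z":0,"twist":0,"claw":0.5},{"x":0,"y":0.12,"z":0.2,"twist":0,"claw":0.5},{"x":0,"y":0,"z":0.3,"twist":0,"claw":0.5},{"x":0,"y":0,"z":0.2,"twist":0,"claw":0.5}]}}

```text
t: 14.0
ee_pos: [0.5518, 0.3265, 0.0959]
tcp_rot: [-0.001, -0.026, 1.0, -0.001]
ft_force: [-0.3, 0.3, -3.1]
gripper_width: 0.64
grip_force: 30.0
```

>>> {"name": "servo_tool", "arguments": {"commands": [{"x":0,"y":0,"z":0.1,"twist":0,"claw":0.5},{"x":0,"y":0,"z":0.04,"twist":0,"claw":0.5},{"x":0,"y":0,"z":0,"twist":0,"claw":0.5},{"x":0,"y":0,"z":0,"twist":0,"claw":0.5},{"x":0,"y":0,"z":0,"twist":0,"claw":0.5}]}}

```text
t: 14.5
ee_pos: [0.5536, 0.3264, 0.0938]
tcp_rot: [0.001, -0.026, 1.0, 0.0]
ft_force: [-5.0, -4.7, 19.1]
gripper_width: 0.642
grip_force: 30.1
```

>>> {"name": "servo_tool", "arguments": {"commands": [{"x":0,"y":0,"z":-0.02,"twist":0,"claw":0.5},{"x":0,"y":0,"z":0,"twist":0,"claw":0.62},{"x":0,"y":0,"z":0,"twist":0,"claw":0.7},{"x":0,"y":0,"z":0,"twist":0,"claw":0.85},{"x":0,"y":0,"z":0,"twist":0,"claw":1}]}}

```text
t: 15.0
ee_pos: [0.5525, 0.3271, 0.0921]
tcp_rot: [-0.0, -0.026, 1.0, -0.0]
ft_force: [-0.3, 0.6, -0.0]
gripper_width: 0.838
grip_force: 0.0
```

>>> {"name": "servo_tool", "arguments": {"commands": [{"x":0,"y":0,"z":0,"twist":0,"claw":1},{"x":0,"y":0,"z":-0.1,"twist":0,"claw":1},{"x":0,"y":0,"z":-0.3,"twist":0,"claw":1},{"x":0,"y":0,"z":-0.6,"twist":0,"claw":1},{"x":0,"y":0,"z":-0.8,"twist":0,"claw":1}]}}

```text
t: 15.5
ee_pos: [0.5519, 0.3274, 0.1833]
tcp_rot: [-0.001, -0.026, 1.0, -0.0]
ft_force: [0.5, -0.1, -0.9]
gripper_width: 0.999
grip_force: 0.0
```

>>> {"name": "servo_tool", "arguments": {"commands": [{"x":0,"y":0,"z":-0.8,"twist":0,"claw":1},{"x":0,"y":0,"z":-0.6,"twist":0,"claw":1},{"x":0,"y":-0.39,"z":0,"twist":0,"claw":0.8},{"x":-0.1,"y":-0.5,"z":0,"twist":0,"claw":0.6},{"x":-0.1,"y":-0.7,"z":0,"twist":0,"claw":0.6}]}}

```text
t: 16.0
ee_pos: [0.5665, 0.2487, 0.2539]
tcp_rot: [0.001, -0.027, 1.0, 0.0]
ft_force: [1.0, -0.5, 0.3]
gripper_width: 0.778
grip_force: 0.0
```

>>> {"name": "servo_tool", "arguments": {"commands": [{"x":-0.15,"y":-0.8,"z":0,"twist":0,"claw":0.6},{"x":-0.2,"y":-0.8,"z":0,"twist":0,"claw":0.6},{"x":-0.2,"y":-0.8,"z":0,"twist":0,"claw":0.6},{"x":-0.1,"y":-0.8,"z":0,"twist":0,"claw":0.6},{"x":0,"y":-0.6,"z":0,"twist":0,"claw":0.6}]}}

```text
t: 16.5
ee_pos: [0.6094, 0.0584, 0.2537]
tcp_rot: [0.001, -0.026, 1.0, -0.0]
ft_force: [-0.4, 0.2, 0.7]
gripper_width: 0.598
grip_force: 0.0
```

```bash
python3 - <<'E'
from h import *
s=snap('wrist','w6'); b=snap('side','d6')['frame'][130:350,150:350,::-1]
print(env.get_obs()['ee_pos'])
a=cv2.resize(s['frame'][100:320,200:440,::-1],None,fx=1.8,fy=1.8)
b=cv2.resize(b,None,fx=1.8,fy=1.8)
cv2.imwrite('pics/m6.png',np.hstack([a,b]))
E
```

```text
[0.60932707 0.05743077 0.25376511]
```

View pics/m6.png

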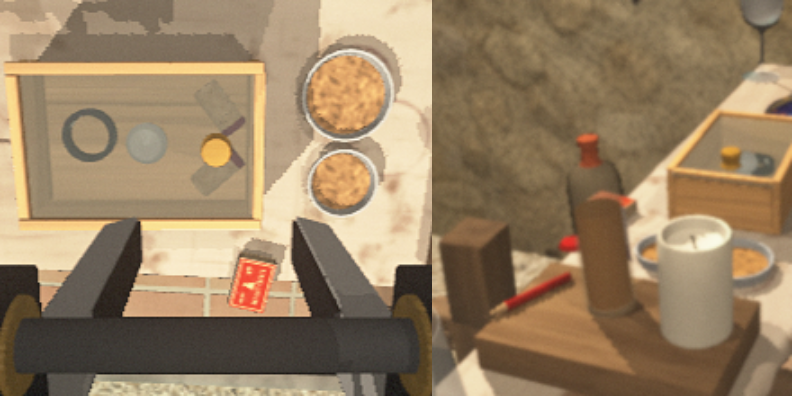

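Both objects stand on the board in the side part: bottle (600,270), candle (695,300). The wrist part shows the candle coaster at (349,94), the bottle coaster at (342,182), the knob at (215,150), the cutter at (89,135), the stopper at (147,143) and the case corners at (5,66), (265,64), (21,230) and (262,227).

```bash
cat > m6.py <<'E'
from fit import *
W=load('w6'); w=lambda u,v:(200+u/1.8-.2,100+v/1.8-.2)
case=fit('case',[(W,w(5,65),(-.068,-.1,.07)),(W,w(265,63),(-.068,.1,.07)),(W,w(21,230),(.068,-.1,.07)),(W,w(262,228),(.068,.1,.07))],[.6,0,0])
for n,p,z in [('cco',(349.5,94),.014),('bco',(342.5,182),.014),('knob',(215,150),.085),('cutter',(89,135),.022),('stopper',(147,143),.05)]:
    P=ray(W,w(*p),z)[0]; d=P[:2]-case[:2];c,s=np.cos(case[2]),np.sin(case[2]); print(n,np.round(P,4),'case',np.round([c*d[0]+s*d[1],-s*d[0]+c*d[1]],4))
E
python3 m6.py
```

```text
case [ 0.6146 -0.0044  0.0594] res [-0.8 -1.2  0.5 -1.  -0.2  1.2  0.6  1.5]
cco [0.5648 0.1727 0.014 ] case [-0.0392  0.1797]
bco [0.6447 0.1753 0.014 ] case [0.0407 0.1776]
knob [0.6087 0.0562 0.085 ] case [-0.0023  0.0609]
cutter [ 0.6122 -0.0553  0.022 ] case [-0.0054 -0.0507]
stopper [ 6.12e-01 -3.00e-04  5.00e-02] case [-0.0024  0.0042]
```

>>> {"name": "servo_tool", "arguments": {"commands": [{"x":0,"y":0,"z":0.8,"twist":0,"claw":0.6},{"x":0,"y":0,"z":0.8,"twist":0,"claw":0.6},{"x":0,"y":0,"z":0.8,"twist":0,"claw":0.6},{"x":0,"y":0,"z":0.6,"twist":0,"claw":0.6},{"x":0,"y":0,"z":0.4,"twist":0,"claw":0.6}]}}

```text
t: 17.1
ee_pos: [0.6084, 0.0617, 0.0811]
tcp_rot: [-0.001, -0.027, 1.0, 0.0]
ft_force: [0.6, -0.7, 0.3]
gripper_width: 0.598
grip_force: 0.0
```

>>> {"name": "servo_tool", "arguments": {"commands": [{"x":0,"y":0,"z":0.18,"twist":0,"claw":0.6},{"x":0,"y":0,"z":0,"twist":0,"claw":0.45},{"x":0,"y":0,"z":0,"twist":0,"claw":0.35},{"x":0,"y":0,"z":0,"twist":0,"claw":0.3},{"x":0,"y":0,"z":0,"twist":0,"claw":0.25}]}}

```text
t: 17.6
ee_pos: [0.6095, 0.0608, 0.0745]
tcp_rot: [0.001, -0.026, 1.0, -0.0]
ft_force: [-0.0, -0.0, -0.4]
gripper_width: 0.298
grip_force: 0.0
```

>>> {"name": "servo_tool", "arguments": {"commands": [{"x":0,"y":0,"z":0,"twist":0,"claw":0.2},{"x":0,"y":0,"z":0,"twist":0,"claw":0.15},{"x":0,"y":0,"z":0,"twist":0,"claw":0.15},{"x":0,"y":0,"z":0,"twist":0,"claw":0.15},{"x":0,"y":0,"z":0,"twist":0,"claw":0.15}]}}

```text
t: 18.1
ee_pos: [0.6091, 0.0607, 0.0734]
tcp_rot: [-0.0, -0.026, 1.0, 0.0]
ft_force: [-0.2, 0.4, -0.9]
gripper_width: 0.154
grip_force: 0.0
```

```bash
python3 - <<'E'
from h import *
s=snap('wrist','w7');d=snap('side','d7')
a=cv2.resize(s['frame'][120:320,200:440,::-1],None,fx=1.8,fy=1.8)
b=cv2.resize(d['frame'][165:285,260:400,::-1],None,fx=3,fy=3)[:360]
print(env.get_obs()['gripper_width'],env.get_obs()['grip_force'])
cv2.imwrite('pics/m7.png',np.hstack([a,b])[:, :800])
E
```

```text
0.15290848231267015 0.0
```

View pics/m7.png

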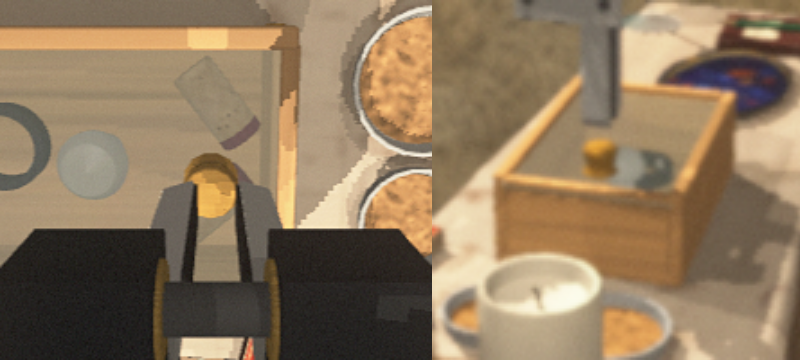

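The fingertips are at (600,120) in the side part, above the knob at (600,150). In the wrist part the fingers end at v≈190, overlapping the knob at (212,185).

```bash
python3 - <<'E'
from h import *
s=load('w7');d=load('d7');o=env.get_obs();p=o['ee_pos'];print(p)
for z in (.065,.08,.09,.1): print(z,'side',(pix(d,[p[0],p[1],z])-[260,165])*3+[432,0],'wrist',(pix(s,[p[0],p[1],z])-[200,120])*1.8)
for P in [(.610,.058,.085),(.61,.058,.064)]: print('knob',(pix(d,P)-[260,165])*3+[432,0],(pix(s,P)-[200,120])*1.8)
for u,v in [(600,145)]: print(ray(d,((u-432)/3+260,v/3+165),.085))
print(ray(s,(212/1.8+200,190/1.8+120),.085))
E
```

```text
[0.60901601 0.06072111 0.07340547]
0.065 side [[602.4921484  168.64920133]] wrist [[218.43131557 176.36150848]]
0.08 side [[602.40664917 149.22521403]] wrist [[218.59905052 186.73419171]]
0.09 side [[602.3491573 136.136163 ]] wrist [[218.72427634 194.47796517]]
0.1 side [[602.29126864 122.9340018 ]] wrist [[218.86211443 203.00150609]]
knob [[602.29076638 141.03584741]] [[211.97501391 192.4341391 ]]
knob [[602.41103582 168.21239574]] [[212.33372699 177.4766352 ]]
[[0.60931279 0.06501789 0.085     ]]
[[0.60894118 0.05795502 0.085     ]]
```

The fingertips really sit about 27 mm above the reported TCP (z≈0.10 in the side view), so the fingers closed above the knob. I'll open them and go down in steps, watching the force.

>>> {"name": "servo_tool", "arguments": {"commands": [{"x":0,"y":-0.04,"z":0,"twist":0,"claw":0.6},{"x":0,"y":0,"z":0,"twist":0,"claw":0.6},{"x":0,"y":0,"z":0,"twist":0,"claw":0.6},{"x":0,"y":0,"z":0.05,"twist":0,"claw":0.6},{"x":0,"y":0,"z":0.05,"twist":0,"claw":0.6}]}}

```text
t: 18.7
ee_pos: [0.6092, 0.0587, 0.0682]
tcp_rot: [0.0, -0.026, 1.0, -0.0]
ft_force: [1.2, -0.1, -0.6]
gripper_width: 0.537
grip_force: 0.0
```

>>> {"name": "servo_tool", "arguments": {"commands": [{"x":0,"y":0,"z":0,"twist":0,"claw":0.6},{"x":0,"y":0,"z":0,"twist":0,"claw":0.6},{"x":0,"y":0,"z":0,"twist":0,"claw":0.6},{"x":0,"y":0,"z":0,"twist":0,"claw":0.6},{"x":0,"y":0,"z":0,"twist":0,"claw":0.6}]}}

```text
t: 19.2
ee_pos: [0.6092, 0.0587, 0.0685]
tcp_rot: [0.0, -0.026, 1.0, -0.0]
ft_force: [-0.7, -0.8, 0.2]
gripper_width: 0.599
grip_force: 0.0
```

>>> {"name": "servo_tool", "arguments": {"commands": [{"x":0,"y":0,"z":0.1,"twist":0,"claw":0.6},{"x":0,"y":0,"z":0.1,"twist":0,"claw":0.6},{"x":0,"y":0,"z":0.1,"twist":0,"claw":0.6},{"x":0,"y":0,"z":0.1,"twist":0,"claw":0.6},{"x":0,"y":0,"z":0,"twist":0,"claw":0.6}]}}

```text
t: 19.7
ee_pos: [0.6087, 0.0587, 0.0474]
tcp_rot: [-0.001, -0.026, 1.0, 0.0]
ft_force: [-0.2, 0.5, 0.5]
gripper_width: 0.6
grip_force: 0.0
```

```bash
python3 - <<'E'
from h import *
d=snap('side','d8');s=snap('wrist','w8')
cv2.imwrite('pics/m8.png',np.hstack([cv2.resize(d['frame'][165:265,270:370,::-1],None,fx=4,fy=4,interpolation=2),cv2.resize(s['frame'][140:320,230:410,::-1],(400,400))]))
o=env.get_obs();p=o['ee_pos'];print(p,o['ft_force'])
for z in (.07,.075,.08,.085,.09): print(z,(pix(d,[p[0],p[1]+.03,z])-[270,165])*4)
E
```

```text
[0.60914523 0.05872431 0.04832873] [0.42753896 0.21438732 0.35761262]
0.07 [[169.60667158 237.78962274]]
0.075 [[169.52854445 228.96708475]]
0.08 [[169.4501416  220.10542077]]
0.085 [[169.37146215 211.2044246 ]]
0.09 [[169.29250521 202.26388921]]
```

View pics/m8.png

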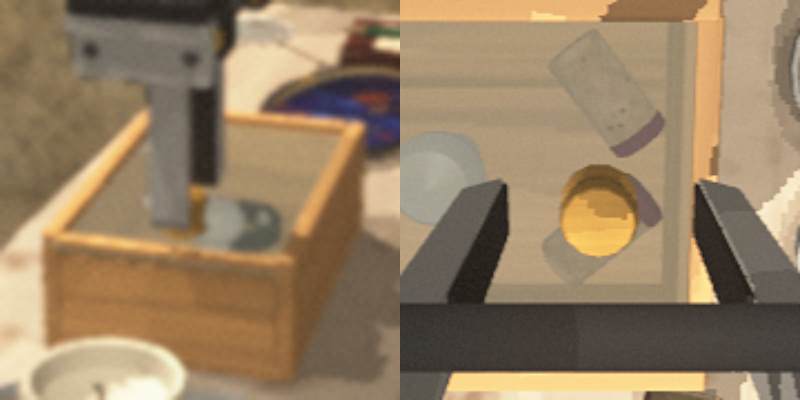

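The side part shows the fingertip bottom at (170,230), which is z≈0.073. In the wrist part the fingers at u = 507 and 695 straddle the knob at (598,215). That was my 14th and last picture, so from here I work by numbers.

>>> {"name": "servo_tool", "arguments": {"commands": [{"x":0,"y":0,"z":0.06,"twist":0,"claw":0.6},{"x":0,"y":0,"z":0,"twist":0,"claw":0.45},{"x":0,"y":0,"z":0,"twist":0,"claw":0.35},{"x":0,"y":0,"z":0,"twist":0,"claw":0.3},{"x":0,"y":0,"z":0,"twist":0,"claw":0.25}]}}

```text
t: 20.3
ee_pos: [0.6092, 0.0587, 0.0456]
tcp_rot: [0.0, -0.026, 1.0, 0.0]
ft_force: [0.8, -0.7, 0.6]
gripper_width: 0.297
grip_force: 0.0
```

>>> {"name": "servo_tool", "arguments": {"commands": [{"x":0,"y":0,"z":0,"twist":0,"claw":0.2},{"x":0,"y":0,"z":0,"twist":0,"claw":0.15},{"x":0,"y":0,"z":0,"twist":0,"claw":0.15},{"x":0,"y":0,"z":0,"twist":0,"claw":0.15},{"x":0,"y":0,"z":0,"twist":0,"claw":0.15}]}}

```text
t: 20.8
ee_pos: [0.6092, 0.0587, 0.0455]
tcp_rot: [0.0, -0.026, 1.0, -0.0]
ft_force: [0.5, -1.4, 0.6]
gripper_width: 0.238
grip_force: 30.0
```

>>> {"name": "servo_tool", "arguments": {"commands": [{"x":0,"y":0.1,"z":0,"twist":0,"claw":0.15},{"x":0,"y":0.2,"z":0,"twist":0,"claw":0.15},{"x":0,"y":0.3,"z":0,"twist":0,"claw":0.15},{"x":0,"y":0.3,"z":0,"twist":0,"claw":0.15},{"x":0,"y":0.3,"z":0,"twist":0,"claw":0.15}]}}

```text
t: 21.3
ee_pos: [0.606, 0.1204, 0.0455]
tcp_rot: [0.0, -0.027, 1.0, 0.0]
ft_force: [1.4, -1.4, 1.4]
gripper_width: 0.238
grip_force: 30.0
```

>>> {"name": "servo_tool", "arguments": {"commands": [{"x":0,"y":0.3,"z":0,"twist":0,"claw":0.15},{"x":0,"y":0.3,"z":0,"twist":0,"claw":0.15},{"x":0,"y":0.3,"z":0,"twist":0,"claw":0.15},{"x":0,"y":0.3,"z":0,"twist":0,"claw":0.15},{"x":0,"y":0.2,"z":0,"twist":0,"claw":0.15}]}}

```text
t: 21.8
ee_pos: [0.6023, 0.1901, 0.0455]
tcp_rot: [0.0, -0.027, 1.0, 0.0]
ft_force: [1.5, -1.9, 2.2]
gripper_width: 0.235
grip_force: 30.0
```

>>> {"name": "servo_tool", "arguments": {"commands": [{"x":0,"y":0.1,"z":0,"twist":0,"claw":0.15},{"x":0,"y":0,"z":0,"twist":0,"claw":0.15},{"x":0,"y":0,"z":0,"twist":0,"claw":0.15},{"x":0,"y":0,"z":0,"twist":0,"claw":0.15},{"x":0,"y":0,"z":0,"twist":0,"claw":0.15}]}}

```text
t: 22.3
ee_pos: [0.6021, 0.1932, 0.0455]
tcp_rot: [-0.0, -0.026, 1.0, 0.0]
ft_force: [0.7, 1.3, 3.1]
gripper_width: 0.237
grip_force: 30.0
```

>>> {"name": "servo_tool", "arguments": {"commands": [{"x":0,"y":0.04,"z":0,"twist":0,"claw":0.15},{"x":0,"y":0.04,"z":0,"twist":0,"claw":0.15},{"x":0,"y":0,"z":0,"twist":0,"claw":0.15},{"x":0,"y":0,"z":0,"twist":0,"claw":0.15},{"x":0,"y":0,"z":0,"twist":0,"claw":0.15}]}}

```text
t: 22.8
ee_pos: [0.602, 0.1953, 0.0454]
tcp_rot: [-0.0, -0.026, 1.0, -0.002]
ft_force: [0.2, -12.7, 4.2]
gripper_width: 0.236
grip_force: 30.0
```

>>> {"name": "servo_tool", "arguments": {"commands": [{"x":0,"y":0.02,"z":0,"twist":0,"claw":0.15},{"x":0,"y":0,"z":0,"twist":0,"claw":0.15},{"x":0,"y":0,"z":0,"twist":0,"claw":0.15},{"x":0,"y":0,"z":0,"twist":0,"claw":0.15},{"x":0,"y":0,"z":0,"twist":0,"claw":0.15}]}}

```text
t: 23.3
ee_pos: [0.602, 0.1953, 0.0454]
tcp_rot: [-0.0, -0.026, 1.0, -0.002]
ft_force: [0.4, -19.0, 5.3]
gripper_width: 0.239
grip_force: 30.0
```

The lid is at its stop (19 N at y=0.195), so it is fully open. Next: release, rise, move back over the case and turn the tool 90°.

>>> {"name": "servo_tool", "arguments": {"commands": [{"x":0,"y":-0.04,"z":0,"twist":0,"claw":0.15},{"x":0,"y":0,"z":0,"twist":0,"claw":0.3},{"x":0,"y":0,"z":0,"twist":0,"claw":0.45},{"x":0,"y":0,"z":0,"twist":0,"claw":0.45},{"x":0,"y":0,"z":0,"twist":0,"claw":0.45}]}}

```text
t: 23.8
ee_pos: [0.6017, 0.1968, 0.0452]
tcp_rot: [-0.0, -0.026, 1.0, 0.0]
ft_force: [-0.9, 1.0, -0.7]
gripper_width: 0.444
grip_force: 0.0
```

>>> {"name": "servo_tool", "arguments": {"commands": [{"x":0,"y":0,"z":-0.2,"twist":0,"claw":0.45},{"x":0,"y":0,"z":-0.6,"twist":0,"claw":0.45},{"x":0,"y":0,"z":-0.8,"twist":0,"claw":0.45},{"x":0,"y":0,"z":-0.8,"twist":0,"claw":0.45},{"x":0,"y":0,"z":-0.8,"twist":0,"claw":0.45}]}}

```text
t: 24.3
ee_pos: [0.6016, 0.1966, 0.208]
tcp_rot: [0.0, -0.026, 1.0, 0.0]
ft_force: [-0.3, 0.3, -0.6]
gripper_width: 0.446
grip_force: 0.0
```

>>> {"name": "servo_tool", "arguments": {"commands": [{"x":0.02,"y":-0.4,"z":0,"twist":0,"claw":0.6},{"x":0.02,"y":-0.6,"z":0,"twist":0,"claw":0.7},{"x":0.02,"y":-0.7,"z":0,"twist":0,"claw":0.7},{"x":0.02,"y":-0.7,"z":0,"twist":0,"claw":0.7},{"x":0.02,"y":-0.7,"z":0,"twist":0,"claw":0.7}]}}

```text
t: 24.8
ee_pos: [0.6049, 0.0403, 0.2064]
tcp_rot: [0.0, -0.026, 1.0, 0.0]
ft_force: [0.1, -1.0, 0.5]
gripper_width: 0.697
grip_force: 0.0
```

>>> {"name": "servo_tool", "arguments": {"commands": [{"x":0,"y":-0.7,"z":0,"twist":0,"claw":0.7},{"x":0,"y":-0.7,"z":0,"twist":0,"claw":0.7},{"x":0,"y":-0.7,"z":0,"twist":0,"claw":0.7},{"x":0,"y":-0.5,"z":0,"twist":0.5,"claw":0.7},{"x":0,"y":0,"z":0,"twist":1,"claw":0.7}]}}

```text
t: 25.3
ee_pos: [0.6118, -0.0912, 0.2061]
tcp_rot: [0.0, 0.042, 0.999, -0.0]
ft_force: [-0.4, -0.5, -0.1]
gripper_width: 0.7
grip_force: 0.0
```

>>> {"name": "servo_tool", "arguments": {"commands": [{"x":0,"y":0,"z":0,"twist":1,"claw":0.7},{"x":0,"y":0,"z":0,"twist":1,"claw":0.7},{"x":0,"y":0,"z":0,"twist":1,"claw":0.7},{"x":0,"y":0,"z":0,"twist":1,"claw":0.7},{"x":0,"y":0,"z":0,"twist":1,"claw":0.7}]}}

```text
t: 25.8
ee_pos: [0.6119, -0.0882, 0.2063]
tcp_rot: [0.0, 0.256, 0.967, 0.0]
ft_force: [-0.7, 0.3, -0.2]
gripper_width: 0.7
grip_force: 0.0
```

>>> {"name": "servo_tool", "arguments": {"commands": [{"x":0,"y":0,"z":0,"twist":1,"claw":0.7},{"x":0,"y":0,"z":0,"twist":1,"claw":0.7},{"x":0,"y":0,"z":0,"twist":1,"claw":0.7},{"x":0,"y":0,"z":0,"twist":1,"claw":0.7},{"x":0,"y":0,"z":0,"twist":1,"claw":0.7}]}}

```text
t: 26.3
ee_pos: [0.6119, -0.0882, 0.2063]
tcp_rot: [0.0, 0.459, 0.888, 0.0]
ft_force: [0.3, 0.0, -0.2]
gripper_width: 0.698
grip_force: 0.0
```

>>> {"name": "servo_tool", "arguments": {"commands": [{"x":0,"y":0,"z":0,"twist":1,"claw":0.7},{"x":0,"y":0,"z":0,"twist":1,"claw":0.7},{"x":0,"y":0,"z":0,"twist":1,"claw":0.7},{"x":0,"y":0,"z":0,"twist":1,"claw":0.7},{"x":0,"y":0,"z":0,"twist":1,"claw":0.7}]}}

```text
t: 26.8
ee_pos: [0.6119, -0.0882, 0.2063]
tcp_rot: [0.0, 0.641, 0.768, 0.0]
ft_force: [0.7, -0.3, -0.1]
gripper_width: 0.7
grip_force: 0.0
```

>>> {"name": "servo_tool", "arguments": {"commands": [{"x":0,"y":0,"z":0,"twist":1,"claw":0.7},{"x":0,"y":0,"z":0,"twist":0.5,"claw":0.7},{"x":0,"y":0,"z":0,"twist":0,"claw":0.7},{"x":0,"y":0,"z":0,"twist":0,"claw":0.7},{"x":0,"y":0,"z":0,"twist":0,"claw":0.7}]}}

```text
t: 27.3
ee_pos: [0.6119, -0.0883, 0.2057]
tcp_rot: [0.0, 0.688, 0.726, 0.0]
ft_force: [-0.1, -0.3, -0.9]
gripper_width: 0.699
grip_force: 0.0
```

```bash
python3 - <<'E'
from h import *
s=snap('wrist','w9');d=snap('side','d9');o=env.get_obs();print(o['ee_pos'],o['tcp_rot'])
print({n:np.round(pix(s,P)[0]).tolist() for n,P in {'cut':(.612,-.0545,.022),'stop':(.611,.001,.05),'corner':(.6125-.058+.0047,-.09-.0044-.003,.008)}.items()})
f=cv2.cvtColor(s['frame'],cv2.COLOR_RGB2GRAY)
c=pix(s,(.612,-.0545,.022))[0].astype(int)
for v in range(c[1]-26,c[1]+27,3): print(v,' '.join('%3d'%x for x in f[v,c[0]-36:c[0]+37:3]))
E
```

```text
[ 0.61189089 -0.0883031   0.2055545 ] [2.25282021e-05 6.88026850e-01 7.25685230e-01 9.47693215e-06]
{'cut': [322.0, 157.0], 'stop': [324.0, 114.0], 'corner': [284.0, 183.0]}
130 207 201 206 215 202 201 173 178 175 162 168 180 156 162 164 148 157 150 155 155 160 160 167 117 121
133 206 202 207 210 201 202 172 193 182 163 172 177 177 173 134 137 157 154 154 158 156 154 139 118 119
136 194 200 209 213 204 202 179 140 103 100 107 109 102 207 134 140 158 156 156 155 151 158 139 118 122
139 197 201 206 212 204 204 116 142 144 112 101 130 145 138 136 145 157 150 158 159 154 155 140 121 118
142 199 199 209 214 204 133 120 143 140 131 136  45  54  52  53 152 158 153 158 159 153 156 138 117 118
145 197 201 208 213 209 140 119 143 142  65  56  51 113  94  57  55 105 154 153 154 153 155 116 117 120
148 197 201 207 213 210 143 120 145  66  53 164 207 207 169 136 144  56 125 152 155 150 153 140 117 119
151 200 205 211 216 212 143 122 109  60 183 197 211 207 206 136 112 100  51 155 159 151 153 136 114 118
154 133 141 142 148 144 142 120  86  61 131 133 142 136 135 133 131 122  55 137 155 148 151 11
[... 245 characters left out ...]
 101  91  51 134 137 143 139 139 135 145  93  48 149 151 150 151 113 117 129
166 131 142 143 146 146 146 123 107  48  46 144 142 138 135 134 132  46  43 156 151 150 156 117 114 128
169 130 136 141 145 149 146 123 103 101  53  66 120 143 145  83  50  50 154 149 149 147 154 114 111 135
172 132 139 146 147 147 144 122 138 104 107  50  52  50  50  53  48 158 151 150 149 145 154 116 126 133
175 116 139 146 146 150 142 121 141 137 117 107 117  91 100 141 148 157 145 155 150 147 154 115 126 131
178 118 141 146 144 147 144 121 138 137 136 135 145 138 139 136 149 157 148 152 149 145 151 116 130 129
181 105 138 146 147 150 145 121 138 134 136 138 143 139 135 137 147 160 148 153 150 146 151 112 132 127
```

```bash
cat > seg.py <<'E'
from h import *
def blob(m,c,r):
    k=np.zeros(m.shape,np.uint8);k[int(c[1]-r):int(c[1]+r),int(c[0]-r):int(c[0]+r)]=1
    m=(m&(k>0)).astype(np.uint8); m=cv2.morphologyEx(m,cv2.MORPH_OPEN,np.ones((2,2),np.uint8))
    return max(cv2.findContours(m,0,1)[0],key=cv2.contourArea)[:,0]
E
python3 - <<'E'
from seg import *
s=load('w9');f=s['frame'].astype(int)
c=blob(f.sum(2)<235,(323,157),24); P=ray(s,c,.022)[:,:2].astype(np.float32)
print('cutter',cv2.fitEllipse(c.astype(np.float32)),cv2.fitEllipse(P),cv2.minEnclosingCircle(P))
sat=f[:,:,0]-f[:,:,2]
for v in range(88,136,3): print(v,' '.join('%3d'%x for x in sat[v,294:355:3]),'|',' '.join('%3d'%x for x in f[v,294:355:3,0]))
E
```

```text
cutter ((323.1756896972656, 158.87335205078125), (32.222415924072266, 32.93349838256836), 3.560865640640259) ((0.6140804290771484, -0.05781819298863411), (0.04512031003832817, 0.04579443857073784), 3.2373239994049072) ((0.6140802502632141, -0.05778878554701805), 0.023581527173519135)
88  67  63  67  57  70  99 105  99 114 113 112  93  69  70  66  74  76  78  72  43  50 | 133 126 132 119 141 197 203 199 222 227 222 183 139 142 131 152 147 156 141  97 108
91  68  65  69  58  69  67  59 103 114 115 114  64  66  68  65  73  76  78  76  78  79 | 136 127 135 114 137 136 118 204 220 226 222 130 135 143 135 150 153 157 154 159 156
94  68  65  68  58  71  68  63  91 111 112 110  95  67  71  67  76  77  78  78  77  77 | 132 135 134 115 139 139 124 180 223 225 226 180 134 142 137 152 149 154 153 154 152
97  67  63  69  57  73  66  61  56 114 115 110  91  66  71  71  74  76  76  77  78  77 | 137 132 134 116 141 137 126 119 221 225 223 182 135 142 144 153 148 152 155 156 154
100  91  88  89  79  94  90  81  81 119 118 118  91  93  97 100 102 102 105 114 115  88 | 179 173 174 152 184 185 165 160 2
[... 1264 characters left out ...]
 148
124 117 119 116 104 113 111 107  21  42  40  39  31  19  31  50 102 100 101 100  89  72 | 241 243 242 200 225 223 206 111 189 233 236 245 251 241 223 200 199 197 201 175 150
127 110 117 116 111 113 113 104 100  24  32  43  42  42  40 100 101 101 101 102  89  73 | 250 244 243 219 224 221 203 201 132 165 211 221 223 223 194 196 198 197 200 178 149
130 114 117 118 113 116 114 104 111 116  71  30  40  82 101  99 100 103 100 102 106  76 | 250 244 243 218 224 222 204 212 226 185 172 179 180 198 191 198 197 200 200 211 148
133 116 117 113 115 117 115 105 112 117 113 115  87  90 102  97 100 100  97 100  90  73 | 248 243 243 219 237 227 206 217 223 223 219 169 175 200 194 195 199 196 194 175 149
```

```bash
python3 - <<'E'
from seg import *
s=load('w9');f=s['frame'].astype(int)
c=blob((f[:,:,0]-f[:,:,2])<57,(325,117),18); 
print('stopper',cv2.fitEllipse(c.astype(np.float32)))
for z in (.044,.05): P=ray(s,c,z)[:,:2].astype(np.float32); print(z,cv2.minEnclosingCircle(P),cv2.fitEllipse(P))
g=f.sum(2)//3
for v in range(205,262,8): print(v,' '.join('%3d'%x for x in g[v,250:400:3]))
E
```

```text
stopper ((325.9642028808594, 117.262939453125), (26.03466033935547, 27.309823989868164), 1.31046462059021)
0.044 ((0.6142914295196533, -0.002899414859712124), 0.017373541370034218) ((0.6142061352729797, -0.002880438696593046), (0.03326733782887459, 0.033541373908519745), 13.651472091674805)
0.05 ((0.614180326461792, -0.0032382584176957607), 0.017094379290938377) ((0.6140964031219482, -0.0032195942476391792), (0.03272974118590355, 0.03299935162067413), 13.654345512390137)
205 183 185 184 186 200 192 192 194 191 200 202 203 204 205 202 205 205 204 202 203 202 204 183 200 212 212 156 221 212 209 203 197 197 196 206 203 202 199 201 205 213 212 210 210 214 216 201 209 217 217
213 188 187 187 187 200 204 210 202 199 203 201 200 200 206 205 203 205 205 198 191 179 189 196 199 200 186 167 201 207 206 203 203 205 205 210 202 199 201 204 208 211 211 210 207 215 212 204 211 217 217
221 189 194 194 202 179 110 127 206 199 200 199 204 202 180 174 205 204 206 205 204 202 201 202 198 203 208 160 210 209 207 209 204 206 208 208 202 204 204 206 208 221 103 127 218 216 212 212 215 221 218
229 102 103 
[... 307 characters left out ...]
 212 209 211 206 204 209 210 206 205 208 210 218  43  47  47  63  98 105 105 106 107 104
245 103 111  88  42  45  44  48  57 166 165 165 174  99 104 104 102 141 138 133 139 138 135 139 139 187 192 213 213 213 210 209 206 207 215 211 204 208 208 211 223  40  47  48  44  46  82  92 105 108 107
253 155  35  48  41  47  44 111 166 169 101 102 104 104 106  88  98  47 106 104 116 116  67  62  66  62  93 105 218 213 212 209 204 211 211 203 201 202 205 210 212 216  37  41  52  44  40  43  94  91  93
261  43  40  43  43  45 144 165 130 101 101 103  61  99  55  58 105 127 168 175 182 188 187  84  66  63  67  65  72  73 195 209 209 211 210 208 209 209 211 215 216 216 218  30  42  43  45  45  41  79  92
```

>>> {"name": "servo_tool", "arguments": {"commands": [{"x":0.31,"y":0.05,"z":0.4,"twist":0,"claw":0.7},{"x":0.31,"y":0.05,"z":0.6,"twist":0,"claw":0.7},{"x":0,"y":0,"z":0.8,"twist":0,"claw":0.7},{"x":0,"y":0,"z":0.8,"twist":0,"claw":0.7},{"x":0,"y":0,"z":0.5,"twist":0,"claw":0.7}]}}

```text
t: 27.9
ee_pos: [0.6141, -0.0568, 0.0475]
tcp_rot: [-0.001, 0.688, 0.726, -0.001]
ft_force: [0.1, 0.0, -0.1]
gripper_width: 0.7
grip_force: 0.0
```

>>> {"name": "servo_tool", "arguments": {"commands": [{"x":0,"y":0,"z":0.4,"twist":0,"claw":0.7},{"x":0,"y":0,"z":0.3,"twist":0,"claw":0.7},{"x":0,"y":0,"z":0.2,"twist":0,"claw":0.7},{"x":0,"y":0,"z":0.1,"twist":0,"claw":0.7},{"x":0,"y":0,"z":0,"twist":0,"claw":0.7}]}}

```text
t: 28.4
ee_pos: [0.6154, -0.0571, 0.0004]
tcp_rot: [0.0, 0.688, 0.725, 0.0]
ft_force: [-0.2, 0.4, -0.8]
gripper_width: 0.699
grip_force: 0.0
```

>>> {"name": "servo_tool", "arguments": {"commands": [{"x":0,"y":0,"z":0.1,"twist":0,"claw":0.7},{"x":0,"y":0,"z":0.06,"twist":0,"claw":0.7},{"x":0,"y":0,"z":0,"twist":0,"claw":0.7},{"x":0,"y":0,"z":0,"twist":0,"claw":0.7},{"x":0,"y":0,"z":0,"twist":0,"claw":0.7}]}}

```text
t: 28.9
ee_pos: [0.6154, -0.0571, -0.0073]
tcp_rot: [0.0, 0.688, 0.725, 0.0]
ft_force: [0.4, -0.3, 0.1]
gripper_width: 0.699
grip_force: 0.0
```

>>> {"name": "servo_tool", "arguments": {"commands": [{"x":0,"y":0,"z":0.06,"twist":0,"claw":0.7},{"x":0,"y":0,"z":0.04,"twist":0,"claw":0.7},{"x":0,"y":0,"z":0,"twist":0,"claw":0.7},{"x":0,"y":0,"z":0,"twist":0,"claw":0.7},{"x":0,"y":0,"z":0,"twist":0,"claw":0.7}]}}

```text
t: 29.4
ee_pos: [0.6153, -0.0571, -0.0125]
tcp_rot: [0.0, 0.688, 0.725, 0.0]
ft_force: [-0.1, -0.2, 0.5]
gripper_width: 0.699
grip_force: 0.0
```

>>> {"name": "servo_tool", "arguments": {"commands": [{"x":0,"y":0,"z":0.03,"twist":0,"claw":0.7},{"x":0,"y":0,"z":0,"twist":0,"claw":0.65},{"x":0,"y":0,"z":0,"twist":0,"claw":0.6},{"x":0,"y":0,"z":0,"twist":0,"claw":0.55},{"x":0,"y":0,"z":0,"twist":0,"claw":0.5}]}}

```text
t: 29.9
ee_pos: [0.6153, -0.0571, -0.014]
tcp_rot: [0.0, 0.688, 0.725, -0.0]
ft_force: [-0.1, -0.3, 0.1]
gripper_width: 0.514
grip_force: 0.1
```

>>> {"name": "servo_tool", "arguments": {"commands": [{"x":0,"y":0,"z":0,"twist":0,"claw":0.45},{"x":0,"y":0,"z":0,"twist":0,"claw":0.35},{"x":0,"y":0,"z":0,"twist":0,"claw":0.35},{"x":0,"y":0,"z":0,"twist":0,"claw":0.35},{"x":0,"y":0,"z":0,"twist":0,"claw":0.35}]}}

```text
t: 30.4
ee_pos: [0.6153, -0.0571, -0.014]
tcp_rot: [0.0, 0.688, 0.725, 0.0]
ft_force: [-0.1, 0.2, 0.3]
gripper_width: 0.478
grip_force: 30.0
```

>>> {"name": "servo_tool", "arguments": {"commands": [{"x":0,"y":0,"z":-0.1,"twist":0,"claw":0.35},{"x":0,"y":0,"z":-0.4,"twist":0,"claw":0.35},{"x":0,"y":0,"z":-0.6,"twist":0,"claw":0.35},{"x":0,"y":0,"z":-0.7,"twist":0,"claw":0.35},{"x":0,"y":0,"z":-0.6,"twist":0,"claw":0.35}]}}

```text
t: 30.9
ee_pos: [0.6154, -0.0571, 0.1081]
tcp_rot: [0.0, 0.688, 0.725, 0.0]
ft_force: [-0.1, 0.6, -0.4]
gripper_width: 0.473
grip_force: 30.0
```

```bash
python3 - <<'E'
from h import *
print(ray(load('w1'),(118,206),.006), ray(load('scene0'),(253.5,282),.006))
s=snap('scene','s10');f=s['frame'].astype(int);m=((f[:,:,2]>f[:,:,0]+5)).astype(np.uint8); m[:260]=0; m[345:]=0;m[:,:195]=0;m[:,285:]=0
m=cv2.morphologyEx(m,3,np.ones((9,9)));c=max(cv2.findContours(m,0,1)[0],key=cv2.contourArea)[:,0]
print(cv2.fitEllipse(ray(s,cv2.convexHull(c)[:,0],.01)[:,:2].astype(np.float32)))
E
```

```text
[[ 0.59683705 -0.22305635  0.006     ]] [[ 0.59702459 -0.22112542  0.006     ]]
((0.6053223609924316, -0.28170424699783325), (0.11032683402299881, 0.15995632112026215), 174.23143005371094)
```

>>> {"name": "servo_tool", "arguments": {"commands": [{"x":-0.3,"y":-0.05,"z":0,"twist":0,"claw":0.35},{"x":-0.6,"y":-0.06,"z":0,"twist":0,"claw":0.35},{"x":-0.7,"y":-0.06,"z":0,"twist":0,"claw":0.35},{"x":-0.7,"y":-0.06,"z":0,"twist":0,"claw":0.35},{"x":-0.7,"y":-0.06,"z":0,"twist":0,"claw":0.35}]}}

```text
t: 31.45
ee_pos: [0.6076, -0.2097, 0.1046]
tcp_rot: [-0.001, 0.688, 0.725, -0.0]
ft_force: [-0.5, 0.1, -0.0]
gripper_width: 0.476
grip_force: 30.0
```

>>> {"name": "servo_tool", "arguments": {"commands": [{"x":-0.7,"y":-0.06,"z":0,"twist":0,"claw":0.35},{"x":-0.5,"y":-0.06,"z":0,"twist":0,"claw":0.35},{"x":-0.34,"y":-0.06,"z":0.2,"twist":0,"claw":0.35},{"x":0,"y":0,"z":0.5,"twist":0,"claw":0.35},{"x":0,"y":0,"z":0.6,"twist":0,"claw":0.35}]}}

```text
t: 31.95
ee_pos: [0.6031, -0.2859, 0.0393]
tcp_rot: [0.0, 0.689, 0.725, 0.0]
ft_force: [0.6, -1.0, -0.9]
gripper_width: 0.475
grip_force: 30.0
```

>>> {"name": "servo_tool", "arguments": {"commands": [{"x":0,"y":0,"z":0.5,"twist":0,"claw":0.35},{"x":0,"y":0,"z":0.4,"twist":0,"claw":0.35},{"x":0,"y":0,"z":0.2,"twist":0,"claw":0.35},{"x":0,"y":0,"z":0.06,"twist":0,"claw":0.35},{"x":0,"y":0,"z":0,"twist":0,"claw":0.35}]}}

```text
t: 32.45
ee_pos: [0.6036, -0.2851, -0.0171]
tcp_rot: [-0.0, 0.688, 0.725, -0.0]
ft_force: [0.8, 0.6, -0.1]
gripper_width: 0.474
grip_force: 30.0
```

>>> {"name": "servo_tool", "arguments": {"commands": [{"x":0,"y":0,"z":0.04,"twist":0,"claw":0.35},{"x":0,"y":0,"z":0.02,"twist":0,"claw":0.35},{"x":0,"y":0,"z":0,"twist":0,"claw":0.35},{"x":0,"y":0,"z":0,"twist":0,"claw":0.35},{"x":0,"y":0,"z":0,"twist":0,"claw":0.35}]}}

```text
t: 32.95
ee_pos: [0.6038, -0.2851, -0.0198]
tcp_rot: [0.0, 0.688, 0.725, 0.0]
ft_force: [0.3, -0.3, -0.7]
gripper_width: 0.471
grip_force: 30.0
```

>>> {"name": "servo_tool", "arguments": {"commands": [{"x":0,"y":0,"z":0,"twist":0,"claw":0.5},{"x":0,"y":0,"z":0,"twist":0,"claw":0.6},{"x":0,"y":0,"z":0,"twist":0,"claw":0.65},{"x":0,"y":0,"z":0,"twist":0,"claw":0.65},{"x":0,"y":0,"z":-0.2,"twist":0,"claw":0.65}]}}

```text
t: 33.45
ee_pos: [0.603, -0.2846, -0.011]
tcp_rot: [-0.001, 0.688, 0.725, -0.0]
ft_force: [-0.2, -0.0, -0.6]
gripper_width: 0.65
grip_force: 0.0
```

>>> {"name": "servo_tool", "arguments": {"commands": [{"x":0,"y":0,"z":-0.6,"twist":0,"claw":0.65},{"x":0,"y":0,"z":-0.8,"twist":0,"claw":0.65},{"x":0,"y":0,"z":-0.8,"twist":0,"claw":0.65},{"x":0.3,"y":0.05,"z":-0.4,"twist":0,"claw":0.65},{"x":0.7,"y":0.05,"z":0,"twist":0,"claw":0.65}]}}

```text
t: 33.95
ee_pos: [0.6072, -0.2367, 0.1245]
tcp_rot: [0.003, 0.689, 0.725, 0.001]
ft_force: [0.3, 0.7, -0.2]
gripper_width: 0.649
grip_force: 0.0
```

>>> {"name": "servo_tool", "arguments": {"commands": [{"x":0.8,"y":0.08,"z":0,"twist":0,"claw":0.65},{"x":0.8,"y":0.08,"z":0,"twist":0,"claw":0.65},{"x":0.8,"y":0.08,"z":0,"twist":0,"claw":0.65},{"x":0.8,"y":0.08,"z":0,"twist":0,"claw":0.65},{"x":0.68,"y":0.07,"z":0,"twist":0,"claw":0.65}]}}

```text
t: 34.45
ee_pos: [0.6153, -0.038, 0.121]
tcp_rot: [0.0, 0.688, 0.726, 0.0]
ft_force: [-0.1, -1.0, 0.0]
gripper_width: 0.652
grip_force: 0.0
```

>>> {"name": "servo_tool", "arguments": {"commands": [{"x":0,"y":0,"z":0,"twist":0,"claw":0.65},{"x":0,"y":0,"z":0,"twist":0,"claw":0.65},{"x":0,"y":0,"z":0,"twist":0,"claw":0.65},{"x":0,"y":0,"z":0,"twist":0,"claw":0.65},{"x":0,"y":0,"z":0,"twist":0,"claw":0.65}]}}

```text
t: 34.95
ee_pos: [0.6153, -0.041, 0.12]
tcp_rot: [-0.0, 0.689, 0.725, -0.0]
ft_force: [0.5, -0.2, 0.1]
gripper_width: 0.648
grip_force: 0.0
```

```bash
python3 - <<'E'
from seg import *
s=snap('wrist','w11');f=s['frame'].astype(int);o=env.get_obs();p=o['ee_pos'];print(p,s['cx'],s['cy'])
c0=pix(s,(.6145,-.002,.05))[0];print(c0)
c=blob((f[:,:,0]-f[:,:,2])<57,c0,24)
print(cv2.fitEllipse(c.astype(np.float32)),c.min(0),c.max(0))
for z in (.044,.05): print(z,cv2.minEnclosingCircle(ray(s,c,z)[:,:2].astype(np.float32)))
a=.0534;print('tip mid pred',pix(s,[p[0],p[1],p[2]+.025]))
g=f.sum(2)//3
for v in (228,234,240): print(v,' '.join('%3d'%x for x in g[v,260:390:2]))
E
```

```text
[ 0.61532051 -0.04083251  0.11994088] 319.9112551835568 199.4810056275357
[321.93475447 160.31951066]
((321.3421325683594, 160.2649383544922), (32.80854034423828, 33.44587707519531), 3.354710578918457) [305 144] [338 177]
0.044 ((0.6140174269676208, -0.002753036329522729), 0.017407657578587532)
0.05 ((0.6139551401138306, -0.0022030756808817387), 0.01704404689371586)
tip mid pred [[321.08129743 228.87222121]]
228 104 107 103 106 162  42  46  52 104 101 104 110 107 111 107 106 101 104 107 101  92 101  99  96 100 102 102  99 102 119 129 124 125 130 140 146 146 144 141 144 146 140 138 138 140 146 121 105 111 106 107 104 106  49  39  56 112 114 116 113 108 109 113 110 142
234 105 103 124 119  37  50  52  47 101 102 105 108 108 114 107 106 104  90  98 101 102  99 102  97 106  96  98 105  98 133 128 129 129 140 141 149 156 144 141 146 147 142 137 138 147 149 108 107 106 106 107 105 108  37  41  44  43  86 110 109 114 110 113 112 106
240 102 149  30  44  48  44  44  40  82  84  82  79  83  84  83  81  81  85  84  84  86  79  85  81  87  83  82  85  83  84  80  81  93  94  92  92  92  93  90  92  91  92  94  96 100  98  94  98  99  97  86  87  79  40  43  41  32  41  41  95 113 112 112 110 113
```

>>> {"name": "servo_tool", "arguments": {"commands": [{"x":0.4,"y":0.01,"z":0,"twist":0,"claw":0.65},{"x":0.37,"y":0.01,"z":0.1,"twist":0,"claw":0.65},{"x":0,"y":0,"z":0.4,"twist":0,"claw":0.65},{"x":0,"y":0,"z":0.6,"twist":0,"claw":0.65},{"x":0,"y":0,"z":0.5,"twist":0,"claw":0.65}]}}

```text
t: 35.5
ee_pos: [0.6141, -0.0018, 0.0387]
tcp_rot: [-0.0, 0.688, 0.725, -0.0]
ft_force: [0.0, -0.2, 0.1]
gripper_width: 0.65
grip_force: 0.0
```

>>> {"name": "servo_tool", "arguments": {"commands": [{"x":0,"y":0,"z":0.4,"twist":0,"claw":0.65},{"x":0,"y":0,"z":0.2,"twist":0,"claw":0.65},{"x":0,"y":0,"z":0.1,"twist":0,"claw":0.6},{"x":0,"y":0,"z":0,"twist":0,"claw":0.55},{"x":0,"y":0,"z":0,"twist":0,"claw":0.5}]}}

```text
t: 36.0
ee_pos: [0.6149, -0.0017, 0.006]
tcp_rot: [0.001, 0.688, 0.725, 0.0]
ft_force: [0.3, -1.3, 0.1]
gripper_width: 0.515
grip_force: 0.0
```

>>> {"name": "servo_tool", "arguments": {"commands": [{"x":0,"y":0,"z":0,"twist":0,"claw":0.46},{"x":0,"y":0,"z":0,"twist":0,"claw":0.44},{"x":0,"y":0,"z":0,"twist":0,"claw":0.42},{"x":0,"y":0,"z":0,"twist":0,"claw":0.4},{"x":0,"y":0,"z":0,"twist":0,"claw":0.38}]}}

```text
t: 36.5
ee_pos: [0.6144, -0.0016, 0.005]
tcp_rot: [0.0, 0.688, 0.725, 0.0]
ft_force: [0.2, 0.9, 0.1]
gripper_width: 0.384
grip_force: 0.0
```

>>> {"name": "servo_tool", "arguments": {"commands": [{"x":0,"y":0,"z":0,"twist":0,"claw":0.36},{"x":0,"y":0,"z":0,"twist":0,"claw":0.34},{"x":0,"y":0,"z":0,"twist":0,"claw":0.3},{"x":0,"y":0,"z":0,"twist":0,"claw":0.25},{"x":0,"y":0,"z":0,"twist":0,"claw":0.25}]}}

```text
t: 37.0
ee_pos: [0.6143, -0.0016, 0.005]
tcp_rot: [-0.0, 0.688, 0.725, -0.0]
ft_force: [-0.8, -0.3, 1.0]
gripper_width: 0.351
grip_force: 30.0
```

>>> {"name": "servo_tool", "arguments": {"commands": [{"x":0,"y":0,"z":-0.1,"twist":0,"claw":0.25},{"x":0,"y":0,"z":-0.4,"twist":0,"claw":0.25},{"x":0,"y":0,"z":-0.7,"twist":0,"claw":0.25},{"x":0,"y":0,"z":-0.8,"twist":0,"claw":0.25},{"x":0,"y":0,"z":-0.6,"twist":0,"claw":0.25}]}}

```text
t: 37.5
ee_pos: [0.6148, -0.0016, 0.1378]
tcp_rot: [0.001, 0.688, 0.725, 0.001]
ft_force: [0.7, 0.5, -0.4]
gripper_width: 0.346
grip_force: 30.0
```

>>> {"name": "servo_tool", "arguments": {"commands": [{"x":-0.2,"y":0,"z":0,"twist":0,"claw":0.25},{"x":-0.4,"y":-0.05,"z":0,"twist":0,"claw":0.25},{"x":-0.5,"y":-0.05,"z":0,"twist":0,"claw":0.25},{"x":-0.5,"y":-0.05,"z":0,"twist":0,"claw":0.25},{"x":-0.5,"y":-0.05,"z":0,"twist":0,"claw":0.25}]}}

```text
t: 38.0
ee_pos: [0.6094, -0.1082, 0.1342]
tcp_rot: [-0.0, 0.688, 0.725, -0.0]
ft_force: [-0.1, -0.4, -0.3]
gripper_width: 0.344
grip_force: 30.0
```

>>> {"name": "servo_tool", "arguments": {"commands": [{"x":-0.5,"y":-0.05,"z":0,"twist":0,"claw":0.25},{"x":-0.5,"y":-0.05,"z":0,"twist":0,"claw":0.25},{"x":-0.5,"y":-0.05,"z":0,"twist":0,"claw":0.25},{"x":-0.5,"y":-0.05,"z":0,"twist":0,"claw":0.25},{"x":-0.5,"y":-0.05,"z":0,"twist":0,"claw":0.25}]}}

```text
t: 38.5
ee_pos: [0.6035, -0.2337, 0.1341]
tcp_rot: [-0.0, 0.688, 0.725, -0.0]
ft_force: [0.6, -0.5, -1.0]
gripper_width: 0.351
grip_force: 30.0
```

>>> {"name": "servo_tool", "arguments": {"commands": [{"x":-0.5,"y":-0.05,"z":0,"twist":0,"claw":0.25},{"x":-0.5,"y":-0.05,"z":0,"twist":0,"claw":0.25},{"x":-0.5,"y":-0.05,"z":0,"twist":0,"claw":0.25},{"x":-0.4,"y":0,"z":0,"twist":0,"claw":0.25},{"x":-0.15,"y":0,"z":0,"twist":0,"claw":0.25}]}}

```text
t: 39.0
ee_pos: [0.6011, -0.337, 0.1338]
tcp_rot: [-0.001, 0.689, 0.725, -0.0]
ft_force: [-0.1, 0.6, -0.1]
gripper_width: 0.346
grip_force: 30.0
```

>>> {"name": "servo_tool", "arguments": {"commands": [{"x":0,"y":0,"z":0.3,"twist":0,"claw":0.25},{"x":0,"y":0,"z":0.6,"twist":0,"claw":0.25},{"x":0,"y":0,"z":0.6,"twist":0,"claw":0.25},{"x":0,"y":0,"z":0.5,"twist":0,"claw":0.25},{"x":0,"y":0,"z":0.3,"twist":0,"claw":0.25}]}}

```text
t: 39.5
ee_pos: [0.6009, -0.3333, 0.0165]
tcp_rot: [-0.002, 0.688, 0.726, -0.0]
ft_force: [-0.0, -0.4, -1.8]
gripper_width: 0.347
grip_force: 30.0
```

>>> {"name": "servo_tool", "arguments": {"commands": [{"x":0,"y":0,"z":0.2,"twist":0,"claw":0.25},{"x":0,"y":0,"z":0.1,"twist":0,"claw":0.25},{"x":0,"y":0,"z":0.06,"twist":0,"claw":0.25},{"x":0,"y":0,"z":0,"twist":0,"claw":0.25},{"x":0,"y":0,"z":0,"twist":0,"claw":0.25}]}}

```text
t: 40.0
ee_pos: [0.6022, -0.3354, 0.0028]
tcp_rot: [0.001, 0.688, 0.725, 0.0]
ft_force: [0.8, -0.3, -0.7]
gripper_width: 0.346
grip_force: 30.0
```

>>> {"name": "servo_tool", "arguments": {"commands": [{"x":0,"y":0,"z":0.03,"twist":0,"claw":0.25},{"x":0,"y":0,"z":0.03,"twist":0,"claw":0.25},{"x":0,"y":0,"z":0,"twist":0,"claw":0.25},{"x":0,"y":0,"z":0,"twist":0,"claw":0.25},{"x":0,"y":0,"z":0,"twist":0,"claw":0.25}]}}

```text
t: 40.5
ee_pos: [0.602, -0.3353, -0.0008]
tcp_rot: [0.0, 0.688, 0.725, 0.0]
ft_force: [0.3, 0.1, 1.4]
gripper_width: 0.346
grip_force: 30.0
```

>>> {"name": "servo_tool", "arguments": {"commands": [{"x":0,"y":0,"z":0.01,"twist":0,"claw":0.25},{"x":0,"y":0,"z":0,"twist":0,"claw":0.25},{"x":0,"y":0,"z":0,"twist":0,"claw":0.25},{"x":0,"y":0,"z":0,"twist":0,"claw":0.25},{"x":0,"y":0,"z":0,"twist":0,"claw":0.25}]}}

```text
t: 41.0
ee_pos: [0.602, -0.3354, -0.0009]
tcp_rot: [0.0, 0.688, 0.725, 0.0]
ft_force: [-2.0, -0.2, 4.6]
gripper_width: 0.345
grip_force: 30.0
```

>>> {"name": "servo_tool", "arguments": {"commands": [{"x":0,"y":0,"z":0,"twist":0,"claw":0.34},{"x":0,"y":0,"z":0,"twist":0,"claw":0.37},{"x":0,"y":0,"z":0,"twist":0,"claw":0.42},{"x":0,"y":0,"z":0,"twist":0,"claw":0.5},{"x":0,"y":0,"z":0,"twist":0,"claw":0.6}]}}

```text
t: 41.5
ee_pos: [0.6017, -0.3351, -0.0018]
tcp_rot: [-0.0, 0.688, 0.725, -0.0]
ft_force: [0.2, -0.4, 0.6]
gripper_width: 0.548
grip_force: 0.0
```

>>> {"name": "servo_tool", "arguments": {"commands": [{"x":0,"y":0,"z":0,"twist":0,"claw":0.6},{"x":0,"y":0,"z":-0.1,"twist":0,"claw":0.6},{"x":0,"y":0,"z":-0.4,"twist":0,"claw":0.6},{"x":0,"y":0,"z":-0.7,"twist":0,"claw":0.6},{"x":0,"y":0,"z":-0.8,"twist":0,"claw":0.6}]}}

```text
t: 42.0
ee_pos: [0.6013, -0.3349, 0.099]
tcp_rot: [-0.001, 0.688, 0.725, -0.0]
ft_force: [0.4, -0.2, -0.1]
gripper_width: 0.602
grip_force: 0.0
```

>>> {"name": "servo_tool", "arguments": {"commands": [{"x":-0.2,"y":0,"z":-0.8,"twist":0,"claw":0.6},{"x":-0.4,"y":0,"z":-0.6,"twist":0,"claw":0.6},{"x":-0.4,"y":0,"z":0,"twist":0,"claw":0.6},{"x":0,"y":0,"z":0,"twist":0,"claw":0.6},{"x":0,"y":0,"z":0,"twist":0,"claw":0.6}]}}

```text
t: 42.5
ee_pos: [0.6042, -0.3848, 0.1677]
tcp_rot: [-0.001, 0.688, 0.725, -0.0]
ft_force: [0.4, 0.4, 0.5]
gripper_width: 0.603
grip_force: 0.0
```

```bash
python3 - <<'E'
from seg import *
s=snap('wrist','w12');f=s['frame'].astype(int);print(env.get_obs()['ee_pos'])
a=pix(s,(.602,-.3353,.046))[0];b=pix(s,(.602,-.3353,.004))[0];c=pix(s,(.604,-.285,.016))[0];print(a,b,c)
for v in range(int(a[1])-24,int(a[1])+22,3): print(v,' '.join('%3d'%x for x in f[v,int(a[0])-30:int(a[0])+31:3,0]),'|',' '.join('%3d'%x for x in f[v,int(a[0])-30:int(a[0])+31:3,2]))
E
```

```text
[ 0.60427055 -0.38433374  0.16763575]
[321.09567101 147.2879751 ] [320.98423893 145.83400288] [324.85732273 104.81687822]
123  50  94  59  50  49 178 167 121  52  53  61  62  64  70  57  57  59  65  69  63  64 |  70  63  74  69  70  71  69  54  77  47  47  47  51  69  95  91  93  99 101  88  83
126 114 126 120  58  53 187 185 152  48  52  68  80  75  75  56  56  56  93  64  63  66 |  59  61  60  73  71  70  71  64  51  79 133 131 157 155  90  94  92 152  86  84  88
129 122 123 127  66  54 144 191  84  51  51  54  76  78  78  59  67  59  82  66  61  68 |  58  59  62  76  70  69  70  71  71  76 107 161 153 156  90  98  94 155  86  84  89
132 123 126 121  59  51  43  53  53  51 119 161 120  85  75  78  58  62  76  63  68  69 |  64  64  59  75  69  62  72  72  68  68  66  75 156 149 100  91  96 124  85  89  91
135 152 125  88  59  54  50  47 126 138 148 151 156 155  62  57  57  60  63  82  72  59 |  70  62 101  72  75  71  69  97 111 121 124 123 122 124  92  91  92  92 123  89  74
138 151 187  54  60  53  43 131 141 179 183 187 200 188 196  52  64  60  65  61  69  65 |  71  74  72  73  7
[... 1105 characters left out ...]
 168
159 117 161  82  53  54  47  51  99 119 115 128 120 125  58  61  59  52 135  81 183 171 |  84  88  69  60  59  49  52  83  94  93 105  96  99  67  72  72  53  79  64 132 123
162 142 131 165 121  53  52  55  51  56  61  67  66  65  59  58  63 152  67 185 177 172 | 101  89  84  81  53  51  55  52  54  63  71  68  70  70  63  60  87  57 130 127 123
165 194 175 132  77 168  95  47  54  58  67  56  60  59  71 141 122 130 174 171 171 173 | 137 122  96  67  94  73  47  52  53  62  61  59  57  65  83  74 102 124 119 121 120
168 188 188 195 138 133  75 172 157 124 112 123 150 163  84 102 185 181 180 175 180 178 | 132 134 138  95  94  64  94  87  79  73  81  85  91  64  80 134 130 128 125 129 124
```

The stopper's head appears round and at the predicted spot, so it stands on the tray. Next I turn back and shut the lid.

>>> {"name": "servo_tool", "arguments": {"commands": [{"x":0,"y":0,"z":0,"twist":-1,"claw":0.5},{"x":0,"y":0,"z":0,"twist":-1,"claw":0.5},{"x":0,"y":0,"z":0,"twist":-1,"claw":0.5},{"x":0,"y":0,"z":0,"twist":-1,"claw":0.5},{"x":0,"y":0,"z":0,"twist":-1,"claw":0.5}]}}

```text
t: 43.05
ee_pos: [0.6045, -0.3839, 0.168]
tcp_rot: [-0.001, 0.513, 0.858, 0.0]
ft_force: [-0.9, -0.4, -0.7]
gripper_width: 0.496
grip_force: 0.0
```

>>> {"name": "servo_tool", "arguments": {"commands": [{"x":0,"y":0,"z":0,"twist":-1,"claw":0.5},{"x":0,"y":0,"z":0,"twist":-1,"claw":0.5},{"x":0,"y":0,"z":0,"twist":-1,"claw":0.5},{"x":0,"y":0,"z":0,"twist":-1,"claw":0.5},{"x":0,"y":0,"z":0,"twist":-1,"claw":0.5}]}}

```text
t: 43.55
ee_pos: [0.6046, -0.3839, 0.168]
tcp_rot: [-0.0, 0.315, 0.949, 0.0]
ft_force: [0.4, 0.2, -0.3]
gripper_width: 0.5
grip_force: 0.0
```

>>> {"name": "servo_tool", "arguments": {"commands": [{"x":0,"y":0,"z":0,"twist":-1,"claw":0.5},{"x":0,"y":0,"z":0,"twist":-1,"claw":0.5},{"x":0,"y":0,"z":0,"twist":-1,"claw":0.5},{"x":0,"y":0,"z":0,"twist":-1,"claw":0.5},{"x":0,"y":0,"z":0,"twist":-1,"claw":0.5}]}}

```text
t: 44.05
ee_pos: [0.6046, -0.3839, 0.168]
tcp_rot: [-0.0, 0.102, 0.995, 0.0]
ft_force: [0.2, -1.2, -0.3]
gripper_width: 0.5
grip_force: 0.0
```

>>> {"name": "servo_tool", "arguments": {"commands": [{"x":0,"y":0,"z":0,"twist":-1,"claw":0.5},{"x":0,"y":0,"z":0,"twist":-1,"claw":0.5},{"x":0,"y":0,"z":0,"twist":-1,"claw":0.5},{"x":0,"y":0.3,"z":0,"twist":0,"claw":0.5},{"x":-0.04,"y":0.6,"z":0,"twist":0,"claw":0.5}]}}

```text
t: 44.55
ee_pos: [0.6035, -0.3398, 0.1674]
tcp_rot: [-0.001, -0.026, 1.0, 0.0]
ft_force: [0.0, -0.3, -0.0]
gripper_width: 0.503
grip_force: 0.0
```

>>> {"name": "servo_tool", "arguments": {"commands": [{"x":-0.04,"y":0.8,"z":0,"twist":0,"claw":0.5},{"x":-0.04,"y":0.8,"z":0,"twist":0,"claw":0.5},{"x":-0.04,"y":0.8,"z":0,"twist":0,"claw":0.5},{"x":-0.04,"y":0.8,"z":0,"twist":0,"claw":0.5},{"x":-0.04,"y":0.8,"z":0,"twist":0,"claw":0.5}]}}

```text
t: 45.05
ee_pos: [0.6029, -0.1372, 0.1682]
tcp_rot: [-0.0, -0.027, 1.0, 0.0]
ft_force: [1.0, -0.0, -0.3]
gripper_width: 0.495
grip_force: 0.0
```

>>> {"name": "servo_tool", "arguments": {"commands": [{"x":-0.04,"y":0.8,"z":0,"twist":0,"claw":0.5},{"x":-0.04,"y":0.8,"z":0,"twist":0,"claw":0.5},{"x":-0.04,"y":0.8,"z":0,"twist":0,"claw":0.5},{"x":-0.04,"y":0.8,"z":0,"twist":0,"claw":0.5},{"x":-0.04,"y":0.8,"z":0,"twist":0,"claw":0.5}]}}

```text
t: 45.55
ee_pos: [0.6021, 0.0629, 0.1682]
tcp_rot: [-0.0, -0.027, 1.0, 0.0]
ft_force: [1.1, -0.9, -0.0]
gripper_width: 0.496
grip_force: 0.0
```

>>> {"name": "servo_tool", "arguments": {"commands": [{"x":-0.04,"y":0.8,"z":0,"twist":0,"claw":0.5},{"x":-0.04,"y":0.8,"z":0,"twist":0,"claw":0.5},{"x":-0.04,"y":0.6,"z":0,"twist":0,"claw":0.5},{"x":-0.02,"y":0.4,"z":0,"twist":0,"claw":0.5},{"x":0,"y":0,"z":0,"twist":0,"claw":0.5}]}}

```text
t: 46.05
ee_pos: [0.602, 0.1935, 0.1679]
tcp_rot: [-0.001, -0.028, 1.0, 0.0]
ft_force: [0.1, -1.0, 0.2]
gripper_width: 0.501
grip_force: 0.0
```

```bash
python3 - <<'E'
from seg import *
s=snap('wrist','w13');f=s['frame'].astype(int);o=env.get_obs();print(o['ee_pos'],o['tcp_rot'])
c0=pix(s,(.602,.1955,.085))[0];print(c0)
c=blob(((f[:,:,0]-f[:,:,2])>105),c0,26);print(cv2.boundingRect(c),cv2.minEnclosingCircle(ray(s,c,.085)[:,:2].astype(np.float32)))
E
```

```text
[0.60236577 0.19186766 0.16798528] [-4.14086774e-04 -2.75004764e-02  9.99621699e-01 -1.01287990e-04]
[322.85076957 197.86795326]
(312, 191, 21, 19) ((0.6044245958328247, 0.19476833939552307), 0.011270439252257347)
```

>>> {"name": "servo_tool", "arguments": {"commands": [{"x":-0.01,"y":0.07,"z":0.4,"twist":0,"claw":0.5},{"x":0,"y":0,"z":0.6,"twist":0,"claw":0.5},{"x":0,"y":0,"z":0.6,"twist":0,"claw":0.5},{"x":0,"y":0,"z":0.4,"twist":0,"claw":0.5},{"x":0,"y":0,"z":0.3,"twist":0,"claw":0.5}]}}

```text
t: 46.6
ee_pos: [0.6029, 0.193, 0.0519]
tcp_rot: [-0.001, -0.026, 1.0, -0.0]
ft_force: [-0.1, 0.5, -0.1]
gripper_width: 0.498
grip_force: 0.0
```

>>> {"name": "servo_tool", "arguments": {"commands": [{"x":0,"y":0,"z":0.14,"twist":0,"claw":0.5},{"x":0,"y":0,"z":0,"twist":0,"claw":0.4},{"x":0,"y":0,"z":0,"twist":0,"claw":0.3},{"x":0,"y":0,"z":0,"twist":0,"claw":0.25},{"x":0,"y":0,"z":0,"twist":0,"claw":0.2}]}}

```text
t: 47.1
ee_pos: [0.6041, 0.1943, 0.0475]
tcp_rot: [0.001, -0.026, 1.0, 0.0]
ft_force: [-0.1, 0.9, 4.0]
gripper_width: 0.237
grip_force: 30.0
```

>>> {"name": "servo_tool", "arguments": {"commands": [{"x":0,"y":0,"z":0,"twist":0,"claw":0.15},{"x":0,"y":0,"z":0,"twist":0,"claw":0.15},{"x":0,"y":0,"z":0,"twist":0,"claw":0.15},{"x":0,"y":0,"z":0,"twist":0,"claw":0.15},{"x":0,"y":0,"z":0,"twist":0,"claw":0.15}]}}

```text
t: 47.6
ee_pos: [0.6041, 0.1943, 0.0474]
tcp_rot: [0.001, -0.026, 1.0, 0.0]
ft_force: [0.5, 0.2, 6.0]
gripper_width: 0.238
grip_force: 30.0
```

>>> {"name": "servo_tool", "arguments": {"commands": [{"x":0,"y":-0.1,"z":0,"twist":0,"claw":0.15},{"x":0,"y":-0.2,"z":0,"twist":0,"claw":0.15},{"x":0,"y":-0.3,"z":0,"twist":0,"claw":0.15},{"x":0,"y":-0.3,"z":0,"twist":0,"claw":0.15},{"x":0,"y":-0.3,"z":0,"twist":0,"claw":0.15}]}}

```text
t: 48.1
ee_pos: [0.6072, 0.1341, 0.0475]
tcp_rot: [0.001, -0.026, 1.0, 0.0]
ft_force: [-0.1, 1.7, 5.6]
gripper_width: 0.235
grip_force: 30.0
```

>>> {"name": "servo_tool", "arguments": {"commands": [{"x":0,"y":-0.3,"z":0,"twist":0,"claw":0.15},{"x":0,"y":-0.3,"z":0,"twist":0,"claw":0.15},{"x":0,"y":-0.3,"z":0,"twist":0,"claw":0.15},{"x":0,"y":-0.3,"z":0,"twist":0,"claw":0.15},{"x":0,"y":-0.2,"z":0,"twist":0,"claw":0.15}]}}

```text
t: 48.6
ee_pos: [0.6109, 0.0637, 0.0475]
tcp_rot: [0.001, -0.026, 1.0, 0.0]
ft_force: [0.2, 2.1, 6.7]
gripper_width: 0.235
grip_force: 30.0
```

>>> {"name": "servo_tool", "arguments": {"commands": [{"x":0,"y":-0.1,"z":0,"twist":0,"claw":0.15},{"x":0,"y":-0.04,"z":0,"twist":0,"claw":0.15},{"x":0,"y":0,"z":0,"twist":0,"claw":0.15},{"x":0,"y":0,"z":0,"twist":0,"claw":0.15},{"x":0,"y":0,"z":0,"twist":0,"claw":0.15}]}}

```text
t: 49.1
ee_pos: [0.6113, 0.057, 0.0475]
tcp_rot: [0.001, -0.026, 1.0, -0.0]
ft_force: [-1.6, -1.9, 6.7]
gripper_width: 0.239
grip_force: 30.0
```

>>> {"name": "servo_tool", "arguments": {"commands": [{"x":0,"y":-0.04,"z":0,"twist":0,"claw":0.15},{"x":0,"y":0,"z":0,"twist":0,"claw":0.15},{"x":0,"y":0,"z":0,"twist":0,"claw":0.15},{"x":0,"y":0,"z":0,"twist":0,"claw":0.15},{"x":0,"y":0,"z":0,"twist":0,"claw":0.15}]}}

```text
t: 49.6
ee_pos: [0.6114, 0.0554, 0.0475]
tcp_rot: [0.001, -0.026, 1.0, 0.0]
ft_force: [-0.7, 1.0, 7.3]
gripper_width: 0.239
grip_force: 30.0
```

>>> {"name": "servo_tool", "arguments": {"commands": [{"x":0,"y":-0.03,"z":0,"twist":0,"claw":0.15},{"x":0,"y":0,"z":0,"twist":0,"claw":0.15},{"x":0,"y":0,"z":0,"twist":0,"claw":0.15},{"x":0,"y":0,"z":0,"twist":0,"claw":0.15},{"x":0,"y":0,"z":0,"twist":0,"claw":0.15}]}}

```text
t: 50.1
ee_pos: [0.6114, 0.0553, 0.0475]
tcp_rot: [0.001, -0.027, 1.0, 0.001]
ft_force: [-0.3, 8.5, 5.7]
gripper_width: 0.238
grip_force: 30.0
```

>>> {"name": "servo_tool", "arguments": {"commands": [{"x":0,"y":-0.03,"z":0,"twist":0,"claw":0.15},{"x":0,"y":0,"z":0,"twist":0,"claw":0.15},{"x":0,"y":0,"z":0,"twist":0,"claw":0.15},{"x":0,"y":0,"z":0,"twist":0,"claw":0.15},{"x":0,"y":0,"z":0,"twist":0,"claw":0.15}]}}

```text
t: 50.6
ee_pos: [0.6114, 0.0552, 0.0475]
tcp_rot: [0.001, -0.027, 1.0, 0.002]
ft_force: [-0.9, 17.1, 6.4]
gripper_width: 0.241
grip_force: 30.0
```

The lid is shut: 140 mm of travel back to its stop, 17 N. Next I release it and fetch the bottle.

>>> {"name": "servo_tool", "arguments": {"commands": [{"x":0,"y":0.05,"z":-0.02,"twist":0,"claw":0.15},{"x":0,"y":0,"z":0,"twist":0,"claw":0.3},{"x":0,"y":0,"z":0,"twist":0,"claw":0.5},{"x":0,"y":0,"z":0,"twist":0,"claw":0.5},{"x":0,"y":0,"z":0,"twist":0,"claw":0.5}]}}

```text
t: 51.1
ee_pos: [0.6108, 0.0545, 0.0474]
tcp_rot: [-0.0, -0.026, 1.0, -0.0]
ft_force: [1.3, -0.0, -0.3]
gripper_width: 0.49
grip_force: 0.0
```

>>> {"name": "servo_tool", "arguments": {"commands": [{"x":0,"y":0,"z":-0.3,"twist":0,"claw":0.5},{"x":0,"y":0,"z":-0.7,"twist":0,"claw":0.6},{"x":0,"y":0,"z":-0.8,"twist":0,"claw":0.8},{"x":0,"y":0,"z":-0.8,"twist":0,"claw":1},{"x":0,"y":0,"z":-0.8,"twist":0,"claw":1}]}}

```text
t: 51.6
ee_pos: [0.6106, 0.0547, 0.2205]
tcp_rot: [0.001, -0.026, 1.0, -0.0]
ft_force: [-0.2, 0.6, -0.0]
gripper_width: 0.803
grip_force: 0.0
```

>>> {"name": "servo_tool", "arguments": {"commands": [{"x":0,"y":0,"z":-0.6,"twist":0,"claw":1},{"x":-0.1,"y":0.4,"z":0,"twist":0,"claw":1},{"x":-0.15,"y":0.7,"z":0,"twist":0,"claw":1},{"x":-0.15,"y":0.8,"z":0,"twist":0,"claw":1},{"x":-0.15,"y":0.8,"z":0,"twist":0,"claw":1}]}}

```text
t: 52.1
ee_pos: [0.6312, 0.1922, 0.249]
tcp_rot: [0.001, -0.026, 1.0, 0.0]
ft_force: [0.8, -1.1, 0.9]
gripper_width: 0.998
grip_force: 0.0
```

>>> {"name": "servo_tool", "arguments": {"commands": [{"x":-0.15,"y":0.8,"z":0,"twist":0,"claw":1},{"x":-0.15,"y":0.8,"z":0,"twist":0,"claw":1},{"x":0,"y":0.6,"z":0,"twist":0,"claw":1},{"x":0,"y":0.3,"z":0,"twist":0,"claw":1},{"x":0,"y":0,"z":0,"twist":0,"claw":1}]}}

```text
t: 52.6
ee_pos: [0.6392, 0.3179, 0.2478]
tcp_rot: [0.0, -0.027, 1.0, 0.0]
ft_force: [0.8, -0.7, -0.4]
gripper_width: 0.998
grip_force: 0.0
```

>>> {"name": "servo_tool", "arguments": {"commands": [{"x":0,"y":0,"z":0,"twist":0,"claw":1},{"x":0,"y":0,"z":0,"twist":0,"claw":1},{"x":0,"y":0,"z":0,"twist":0,"claw":1},{"x":0,"y":0,"z":0,"twist":0,"claw":1},{"x":0,"y":0,"z":0,"twist":0,"claw":1}]}}

```text
t: 53.1
ee_pos: [0.6398, 0.3162, 0.2476]
tcp_rot: [0.0, -0.026, 1.0, 0.0]
ft_force: [0.7, 0.0, 0.5]
gripper_width: 0.999
grip_force: 0.0
```

>>> {"name": "servo_tool", "arguments": {"commands": [{"x":0,"y":0.07,"z":0.5,"twist":0,"claw":1},{"x":0,"y":0,"z":0.7,"twist":0,"claw":1},{"x":0,"y":0,"z":0.7,"twist":0,"claw":1},{"x":0,"y":0,"z":0.7,"twist":0,"claw":1},{"x":0,"y":0,"z":0.45,"twist":0,"claw":1}]}}

```text
t: 53.6
ee_pos: [0.6386, 0.3196, 0.092]
tcp_rot: [-0.001, -0.026, 1.0, -0.001]
ft_force: [1.1, 0.6, -0.2]
gripper_width: 0.999
grip_force: 0.0
```

>>> {"name": "servo_tool", "arguments": {"commands": [{"x":0,"y":0,"z":0,"twist":0,"claw":0.85},{"x":0,"y":0,"z":0,"twist":0,"claw":0.7},{"x":0,"y":0,"z":0,"twist":0,"claw":0.6},{"x":0,"y":0,"z":0,"twist":0,"claw":0.55},{"x":0,"y":0,"z":0,"twist":0,"claw":0.52}]}}

```text
t: 54.1
ee_pos: [0.6398, 0.3203, 0.096]
tcp_rot: [0.001, -0.026, 1.0, 0.0]
ft_force: [-0.2, 0.1, 0.1]
gripper_width: 0.609
grip_force: 0.0
```

>>> {"name": "servo_tool", "arguments": {"commands": [{"x":0,"y":0,"z":0,"twist":0,"claw":0.49},{"x":0,"y":0,"z":0,"twist":0,"claw":0.45},{"x":0,"y":0,"z":0,"twist":0,"claw":0.3},{"x":0,"y":0,"z":0,"twist":0,"claw":0.3},{"x":0,"y":0,"z":0,"twist":0,"claw":0.3}]}}

```text
t: 54.6
ee_pos: [0.6396, 0.3202, 0.0952]
tcp_rot: [0.0, -0.026, 1.0, 0.0]
ft_force: [0.2, -0.5, 2.2]
gripper_width: 0.482
grip_force: 29.9
```

>>> {"name": "servo_tool", "arguments": {"commands": [{"x":0,"y":0,"z":-0.1,"twist":0,"claw":0.3},{"x":0,"y":0,"z":-0.3,"twist":0,"claw":0.3},{"x":0,"y":0,"z":-0.4,"twist":0,"claw":0.3},{"x":0,"y":0,"z":-0.2,"twist":0,"claw":0.3},{"x":0,"y":0,"z":0,"twist":0,"claw":0.3}]}}

```text
t: 55.1
ee_pos: [0.6401, 0.3205, 0.1472]
tcp_rot: [0.001, -0.026, 1.0, 0.001]
ft_force: [-0.7, -1.3, -2.2]
gripper_width: 0.481
grip_force: 29.9
```

>>> {"name": "servo_tool", "arguments": {"commands": [{"x":-0.05,"y":-0.2,"z":0,"twist":0,"claw":0.3},{"x":0,"y":-0.4,"z":0,"twist":0,"claw":0.3},{"x":0,"y":-0.5,"z":0,"twist":0,"claw":0.3},{"x":0,"y":-0.5,"z":0,"twist":0,"claw":0.3},{"x":0,"y":-0.5,"z":0,"twist":0,"claw":0.3}]}}

```text
t: 55.6
ee_pos: [0.6471, 0.2136, 0.1436]
tcp_rot: [-0.001, -0.026, 1.0, -0.0]
ft_force: [0.2, 0.2, -2.0]
gripper_width: 0.479
grip_force: 29.9
```

>>> {"name": "servo_tool", "arguments": {"commands": [{"x":0,"y":-0.4,"z":0,"twist":0,"claw":0.3},{"x":0,"y":-0.25,"z":0,"twist":0,"claw":0.3},{"x":0,"y":-0.1,"z":0,"twist":0,"claw":0.3},{"x":0,"y":0,"z":0,"twist":0,"claw":0.3},{"x":0,"y":0,"z":0,"twist":0,"claw":0.3}]}}

```text
t: 56.1
ee_pos: [0.6494, 0.1788, 0.1448]
tcp_rot: [-0.0, -0.027, 1.0, 0.0]
ft_force: [0.2, -0.0, -1.6]
gripper_width: 0.48
grip_force: 29.9
```

>>> {"name": "servo_tool", "arguments": {"commands": [{"x":0,"y":0,"z":0.3,"twist":0,"claw":0.3},{"x":0,"y":0,"z":0.4,"twist":0,"claw":0.3},{"x":0,"y":0,"z":0.3,"twist":0,"claw":0.3},{"x":0,"y":0,"z":0.2,"twist":0,"claw":0.3},{"x":0,"y":0,"z":0,"twist":0,"claw":0.3}]}}

```text
t: 56.6
ee_pos: [0.6487, 0.1781, 0.0829]
tcp_rot: [-0.001, -0.026, 1.0, -0.0]
ft_force: [-0.4, 0.2, -1.8]
gripper_width: 0.483
grip_force: 29.9
```

>>> {"name": "servo_tool", "arguments": {"commands": [{"x":0,"y":0,"z":0.1,"twist":0,"claw":0.3},{"x":0,"y":0,"z":0.08,"twist":0,"claw":0.3},{"x":0,"y":0,"z":0.06,"twist":0,"claw":0.3},{"x":0,"y":0,"z":0,"twist":0,"claw":0.3},{"x":0,"y":0,"z":0,"twist":0,"claw":0.3}]}}

```text
t: 57.1
ee_pos: [0.6496, 0.178, 0.0731]
tcp_rot: [0.0, -0.026, 1.0, 0.0]
ft_force: [0.8, 0.6, -2.0]
gripper_width: 0.483
grip_force: 29.9
```

>>> {"name": "servo_tool", "arguments": {"commands": [{"x":0,"y":0,"z":0.06,"twist":0,"claw":0.3},{"x":0,"y":0,"z":0.04,"twist":0,"claw":0.3},{"x":0,"y":0,"z":0,"twist":0,"claw":0.3},{"x":0,"y":0,"z":0,"twist":0,"claw":0.3},{"x":0,"y":0,"z":0,"twist":0,"claw":0.3}]}}

```text
t: 57.6
ee_pos: [0.6495, 0.178, 0.068]
tcp_rot: [0.0, -0.026, 1.0, 0.0]
ft_force: [-0.1, 0.8, -1.9]
gripper_width: 0.48
grip_force: 29.9
```

>>> {"name": "servo_tool", "arguments": {"commands": [{"x":0,"y":0,"z":0.03,"twist":0,"claw":0.3},{"x":0,"y":0,"z":0.02,"twist":0,"claw":0.3},{"x":0,"y":0,"z":0,"twist":0,"claw":0.3},{"x":0,"y":0,"z":0,"twist":0,"claw":0.3},{"x":0,"y":0,"z":0,"twist":0,"claw":0.3}]}}

```text
t: 58.1
ee_pos: [0.6495, 0.178, 0.0655]
tcp_rot: [0.0, -0.026, 1.0, -0.0]
ft_force: [0.6, 0.3, -0.7]
gripper_width: 0.482
grip_force: 29.9
```

>>> {"name": "servo_tool", "arguments": {"commands": [{"x":0,"y":0,"z":0.01,"twist":0,"claw":0.3},{"x":0,"y":0,"z":0,"twist":0,"claw":0.3},{"x":0,"y":0,"z":0,"twist":0,"claw":0.3},{"x":0,"y":0,"z":0,"twist":0,"claw":0.3},{"x":0,"y":0,"z":0,"twist":0,"claw":0.3}]}}

```text
t: 58.6
ee_pos: [0.6497, 0.178, 0.0654]
tcp_rot: [0.0, -0.026, 1.0, 0.0]
ft_force: [-0.8, 0.1, 5.2]
gripper_width: 0.484
grip_force: 29.9
```

>>> {"name": "servo_tool", "arguments": {"commands": [{"x":0,"y":0,"z":0,"twist":0,"claw":0.47},{"x":0,"y":0,"z":0,"twist":0,"claw":0.52},{"x":0,"y":0,"z":0,"twist":0,"claw":0.6},{"x":0,"y":0,"z":0,"twist":0,"claw":0.8},{"x":0,"y":0,"z":0,"twist":0,"claw":0.9}]}}

```text
t: 59.1
ee_pos: [0.6493, 0.178, 0.0647]
tcp_rot: [-0.0, -0.026, 1.0, -0.0]
ft_force: [0.3, -0.8, 0.0]
gripper_width: 0.729
grip_force: 0.0
```

>>> {"name": "servo_tool", "arguments": {"commands": [{"x":0,"y":0,"z":0,"twist":0,"claw":0.9},{"x":0,"y":0,"z":-0.1,"twist":0,"claw":1},{"x":0,"y":0,"z":-0.5,"twist":0,"claw":1},{"x":0,"y":0,"z":-0.8,"twist":0,"claw":1},{"x":0,"y":0,"z":-0.8,"twist":0,"claw":1}]}}

```text
t: 59.6
ee_pos: [0.6491, 0.1779, 0.1764]
tcp_rot: [-0.0, -0.026, 1.0, -0.0]
ft_force: [-0.7, 0.3, 1.2]
gripper_width: 1.001
grip_force: 0.0
```

>>> {"name": "servo_tool", "arguments": {"commands": [{"x":0,"y":0,"z":-0.8,"twist":0,"claw":1},{"x":0,"y":0,"z":-0.7,"twist":0,"claw":1},{"x":0.3,"y":0.4,"z":0,"twist":0,"claw":1},{"x":0.4,"y":0.6,"z":0,"twist":0,"claw":1},{"x":0.4,"y":0.7,"z":0,"twist":0,"claw":1}]}}

```text
t: 60.1
ee_pos: [0.5895, 0.2602, 0.2505]
tcp_rot: [0.0, -0.026, 1.0, 0.0]
ft_force: [0.9, -0.0, -0.2]
gripper_width: 1.0
grip_force: 0.0
```

>>> {"name": "servo_tool", "arguments": {"commands": [{"x":0.4,"y":0.7,"z":0,"twist":0,"claw":1},{"x":0.28,"y":0.5,"z":0,"twist":0,"claw":1},{"x":0,"y":0.18,"z":0,"twist":0,"claw":1},{"x":0,"y":0,"z":0,"twist":0,"claw":1},{"x":0,"y":0,"z":0,"twist":0,"claw":1}]}}

```text
t: 60.6
ee_pos: [0.5531, 0.3263, 0.2499]
tcp_rot: [0.0, -0.026, 1.0, -0.0]
ft_force: [-0.7, 0.4, -0.1]
gripper_width: 0.999
grip_force: 0.0
```

>>> {"name": "servo_tool", "arguments": {"commands": [{"x":0,"y":0,"z":0,"twist":0,"claw":1},{"x":0,"y":0,"z":0,"twist":0,"claw":1},{"x":0,"y":0,"z":0,"twist":0,"claw":1},{"x":0,"y":0,"z":0,"twist":0,"claw":1},{"x":0,"y":0,"z":0,"twist":0,"claw":1}]}}

```text
t: 61.1
ee_pos: [0.5526, 0.327, 0.2499]
tcp_rot: [-0.0, -0.026, 1.0, -0.0]
ft_force: [0.1, -0.3, -0.4]
gripper_width: 1.002
grip_force: 0.0
```

```bash
python3 - <<'E'
from seg import *
s=snap('side','d14');f=s['frame'].astype(int);print(env.get_obs()['ee_pos'])
c0=pix(s,(.65,.178,.1715))[0];print('cap exp',c0)
c=blob((f[:,:,0]-f[:,:,2]>60)&(f[:,:,0]-f[:,:,1]>60),c0,16);print(cv2.boundingRect(c),c[c[:,1].argmin()])
d=load('side0')['frame'].astype(int);c=blob((d[:,:,0]-d[:,:,2]>60)&(d[:,:,0]-d[:,:,1]>60),(271,193),16);print('start',cv2.boundingRect(c))
E
```

```text
[0.55255051 0.3270568  0.2500071 ]
cap exp [274.45122758 190.77276121]
(267, 192, 9, 4) [268 192]
start (269, 200, 7, 7)
```

>>> {"name": "servo_tool", "arguments": {"commands": [{"x":0,"y":0,"z":0.6,"twist":0,"claw":1},{"x":0,"y":0,"z":0.8,"twist":0,"claw":1},{"x":0,"y":0,"z":0.8,"twist":0,"claw":1},{"x":0,"y":0,"z":0.8,"twist":0,"claw":1},{"x":0,"y":0,"z":0.5,"twist":0,"claw":1}]}}

```text
t: 61.65
ee_pos: [0.5514, 0.3266, 0.0718]
tcp_rot: [-0.001, -0.026, 1.0, -0.001]
ft_force: [0.2, 0.8, 1.1]
gripper_width: 1.001
grip_force: 0.0
```

>>> {"name": "servo_tool", "arguments": {"commands": [{"x":0,"y":0,"z":0.22,"twist":0,"claw":1},{"x":0,"y":0,"z":0,"twist":0,"claw":0.85},{"x":0,"y":0,"z":0,"twist":0,"claw":0.75},{"x":0,"y":0,"z":0,"twist":0,"claw":0.7},{"x":0,"y":0,"z":0,"twist":0,"claw":0.67}]}}

```text
t: 62.15
ee_pos: [0.553, 0.3274, 0.0653]
tcp_rot: [0.001, -0.026, 1.0, 0.0]
ft_force: [0.9, -2.6, 2.8]
gripper_width: 0.698
grip_force: 1.6
```

>>> {"name": "servo_tool", "arguments": {"commands": [{"x":0,"y":0,"z":0,"twist":0,"claw":0.64},{"x":0,"y":0,"z":0,"twist":0,"claw":0.6},{"x":0,"y":0,"z":0,"twist":0,"claw":0.5},{"x":0,"y":0,"z":0,"twist":0,"claw":0.5},{"x":0,"y":0,"z":0,"twist":0,"claw":0.5}]}}

```text
t: 62.65
ee_pos: [0.5531, 0.3272, 0.0651]
tcp_rot: [0.001, -0.026, 1.0, 0.0]
ft_force: [-1.0, -2.5, 6.3]
gripper_width: 0.662
grip_force: 30.0
```

>>> {"name": "servo_tool", "arguments": {"commands": [{"x":0,"y":0,"z":-0.1,"twist":0,"claw":0.5},{"x":0,"y":0,"z":-0.3,"twist":0,"claw":0.5},{"x":0,"y":0,"z":-0.4,"twist":0,"claw":0.5},{"x":0,"y":0,"z":-0.2,"twist":0,"claw":0.5},{"x":0,"y":0,"z":0,"twist":0,"claw":0.5}]}}

```text
t: 63.15
ee_pos: [0.5531, 0.3276, 0.1159]
tcp_rot: [0.001, -0.026, 1.0, 0.001]
ft_force: [0.4, -0.3, -2.7]
gripper_width: 0.662
grip_force: 29.9
```

>>> {"name": "servo_tool", "arguments": {"commands": [{"x":-0.11,"y":-0.2,"z":0,"twist":0,"claw":0.5},{"x":0,"y":-0.4,"z":0,"twist":0,"claw":0.5},{"x":0,"y":-0.5,"z":0,"twist":0,"claw":0.5},{"x":0,"y":-0.5,"z":0,"twist":0,"claw":0.5},{"x":0,"y":-0.5,"z":0,"twist":0,"claw":0.5}]}}

```text
t: 63.65
ee_pos: [0.5631, 0.2199, 0.113]
tcp_rot: [-0.001, -0.026, 1.0, -0.0]
ft_force: [-0.5, -0.6, -2.2]
gripper_width: 0.66
grip_force: 29.9
```

>>> {"name": "servo_tool", "arguments": {"commands": [{"x":0,"y":-0.5,"z":0,"twist":0,"claw":0.5},{"x":0,"y":-0.35,"z":0,"twist":0,"claw":0.5},{"x":0,"y":-0.12,"z":0,"twist":0,"claw":0.5},{"x":0,"y":0,"z":0,"twist":0,"claw":0.5},{"x":0,"y":0,"z":0,"twist":0,"claw":0.5}]}}

```text
t: 64.15
ee_pos: [0.566, 0.1746, 0.1139]
tcp_rot: [-0.0, -0.026, 1.0, 0.0]
ft_force: [0.4, 0.9, -2.3]
gripper_width: 0.66
grip_force: 29.9
```

>>> {"name": "servo_tool", "arguments": {"commands": [{"x":0,"y":0,"z":0.3,"twist":0,"claw":0.5},{"x":0,"y":0,"z":0.4,"twist":0,"claw":0.5},{"x":0,"y":0,"z":0.3,"twist":0,"claw":0.5},{"x":0,"y":0,"z":0.2,"twist":0,"claw":0.5},{"x":0,"y":0,"z":0,"twist":0,"claw":0.5}]}}

```text
t: 64.65
ee_pos: [0.5652, 0.1742, 0.0521]
tcp_rot: [-0.001, -0.026, 1.0, -0.0]
ft_force: [-0.7, 0.5, -3.5]
gripper_width: 0.666
grip_force: 29.9
```

>>> {"name": "servo_tool", "arguments": {"commands": [{"x":0,"y":0,"z":0.1,"twist":0,"claw":0.5},{"x":0,"y":0,"z":0.08,"twist":0,"claw":0.5},{"x":0,"y":0,"z":0,"twist":0,"claw":0.5},{"x":0,"y":0,"z":0,"twist":0,"claw":0.5},{"x":0,"y":0,"z":0,"twist":0,"claw":0.5}]}}

```text
t: 65.15
ee_pos: [0.5662, 0.1741, 0.0453]
tcp_rot: [0.0, -0.026, 1.0, 0.0]
ft_force: [0.7, 0.5, -2.1]
gripper_width: 0.659
grip_force: 29.9
```

>>> {"name": "servo_tool", "arguments": {"commands": [{"x":0,"y":0,"z":0.05,"twist":0,"claw":0.5},{"x":0,"y":0,"z":0.05,"twist":0,"claw":0.5},{"x":0,"y":0,"z":0,"twist":0,"claw":0.5},{"x":0,"y":0,"z":0,"twist":0,"claw":0.5},{"x":0,"y":0,"z":0,"twist":0,"claw":0.5}]}}

```text
t: 65.65
ee_pos: [0.5661, 0.1741, 0.04]
tcp_rot: [0.0, -0.026, 1.0, 0.0]
ft_force: [-0.2, -0.0, -2.6]
gripper_width: 0.659
grip_force: 29.9
```

>>> {"name": "servo_tool", "arguments": {"commands": [{"x":0,"y":0,"z":0.05,"twist":0,"claw":0.5},{"x":0,"y":0,"z":0.03,"twist":0,"claw":0.5},{"x":0,"y":0,"z":0,"twist":0,"claw":0.5},{"x":0,"y":0,"z":0,"twist":0,"claw":0.5},{"x":0,"y":0,"z":0,"twist":0,"claw":0.5}]}}

```text
t: 66.15
ee_pos: [0.5661, 0.1741, 0.036]
tcp_rot: [0.0, -0.026, 1.0, -0.0]
ft_force: [-0.6, 0.4, -2.3]
gripper_width: 0.66
grip_force: 29.9
```

>>> {"name": "servo_tool", "arguments": {"commands": [{"x":0,"y":0,"z":0.02,"twist":0,"claw":0.5},{"x":0,"y":0,"z":0,"twist":0,"claw":0.5},{"x":0,"y":0,"z":0,"twist":0,"claw":0.5},{"x":0,"y":0,"z":0,"twist":0,"claw":0.5},{"x":0,"y":0,"z":0,"twist":0,"claw":0.5}]}}

```text
t: 66.65
ee_pos: [0.5663, 0.1742, 0.0353]
tcp_rot: [0.0, -0.026, 1.0, 0.0]
ft_force: [0.1, -1.7, 5.1]
gripper_width: 0.666
grip_force: 29.9
```

>>> {"name": "servo_tool", "arguments": {"commands": [{"x":0,"y":0,"z":0,"twist":0,"claw":0.64},{"x":0,"y":0,"z":0,"twist":0,"claw":0.7},{"x":0,"y":0,"z":0,"twist":0,"claw":0.8},{"x":0,"y":0,"z":0,"twist":0,"claw":0.95},{"x":0,"y":0,"z":0,"twist":0,"claw":1}]}}

```text
t: 67.15
ee_pos: [0.566, 0.1741, 0.0348]
tcp_rot: [-0.0, -0.026, 1.0, -0.0]
ft_force: [-0.4, -0.1, -0.5]
gripper_width: 0.919
grip_force: 0.0
```

>>> {"name": "servo_tool", "arguments": {"commands": [{"x":0,"y":0,"z":0,"twist":0,"claw":1},{"x":0,"y":0,"z":-0.1,"twist":0,"claw":1},{"x":0,"y":0,"z":-0.4,"twist":0,"claw":1},{"x":0,"y":0,"z":-0.7,"twist":0,"claw":1},{"x":0,"y":0,"z":-0.8,"twist":0,"claw":1}]}}

```text
t: 67.65
ee_pos: [0.5655, 0.174, 0.1357]
tcp_rot: [-0.001, -0.026, 1.0, -0.0]
ft_force: [-0.1, 1.3, -0.4]
gripper_width: 0.999
grip_force: 0.0
```

>>> {"name": "servo_tool", "arguments": {"commands": [{"x":0,"y":0,"z":-0.8,"twist":0,"claw":1},{"x":0,"y":0,"z":-0.8,"twist":0,"claw":1},{"x":0,"y":0,"z":-0.8,"twist":0,"claw":1},{"x":0,"y":-0.4,"z":0,"twist":0,"claw":1},{"x":0,"y":-0.7,"z":0,"twist":0,"claw":1}]}}

```text
t: 68.15
ee_pos: [0.569, 0.1199, 0.2565]
tcp_rot: [0.001, -0.028, 1.0, 0.0]
ft_force: [0.5, -0.9, -0.7]
gripper_width: 0.997
grip_force: 0.0
```

>>> {"name": "servo_tool", "arguments": {"commands": [{"x":0,"y":-0.7,"z":0,"twist":0,"claw":1},{"x":0,"y":-0.4,"z":0,"twist":0,"claw":1},{"x":0,"y":0,"z":0,"twist":0,"claw":1},{"x":0,"y":0,"z":0,"twist":0,"claw":1},{"x":0,"y":0,"z":0,"twist":0,"claw":1}]}}

```text
t: 68.65
ee_pos: [0.5717, 0.0652, 0.2551]
tcp_rot: [0.0, -0.027, 1.0, 0.0]
ft_force: [-0.3, -1.1, 0.4]
gripper_width: 0.999
grip_force: 0.0
```

```bash
python3 - <<'E'
from seg import *
s=snap('wrist','w15');f=s['frame'].astype(int);o=env.get_obs();print(o['ee_pos'])
# candle top (bright, low saturation), bottle cap, tray items
E=lambda P:np.round(pix(s,P)[0]).tolist()
print('exp candle',E((.567,.174,.0995)),'cap',E((.65,.178,.1715)),'knob shut',E((.610,.0555,.085)),'cutter',E((.604,-.285,.016)),'stop',E((.602,-.335,.046)))
c=blob((f.sum(2)>560)&(f[:,:,0]-f[:,:,2]<75),pix(s,(.567,.174,.0995))[0],36);print('candle',cv2.boundingRect(c),cv2.minEnclosingCircle(ray(s,c,.0995)[:,:2].astype(np.float32)))
c=blob((f[:,:,0]-f[:,:,1]>60),pix(s,(.65,.178,.1715))[0],20);print('cap',cv2.boundingRect(c),ray(s,c,.1715).mean(0))
c=blob((f[:,:,0]-f[:,:,2]>105),pix(s,(.610,.0555,.085))[0],14);print('knob',cv2.boundingRect(c),cv2.minEnclosingCircle(ray(s,c,.085)[:,:2].astype(np.float32)))
d=snap('side','d15')['frame'].astype(float);d0=load('side0')['frame'].astype(float)
for n,(x,y,w,h) in {'bottle':(262,188,26,92),'candle':(300,225,38,62)}.items(): print(n,np.abs(d-d0)[y:y+h,x:x+w].mean())
E
```

```text
[0.57176847 0.06531661 0.25502481]
exp candle [403.0, 186.0] cap [415.0, 269.0] knob shut [312.0, 210.0] cutter [105.0, 184.0] stop [57.0, 185.0]
candle (377, 163, 49, 45) ((0.5667597651481628, 0.17147351801395416), 0.03235462307929993)
cap (402, 268, 2, 2) [0.64983458 0.16310366 0.1715    ]
knob (305, 205, 16, 14) ((0.6114864349365234, 0.055787909775972366), 0.011065870523452759)
bottle 2.6658305462653287
candle 8.040181097906055
```

The candle's top is a full circle above its coaster, the bottle's side view matches the start, and the knob is at its shut position. Handing in.

```bash
python3 -c "
from station import env
print(env.sign_off())"
```

```text
the job is handed in; nothing more can be done
None
```

I handed the job in at about 69 s: the foil cutter and stopper are on the tray, the lid is fully shut, the bottle and candle are back in their coasters, and as far as the pictures and forces show nothing was knocked over (I didn't re-check the cutter by camera after setting it down).

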